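# Lock the peeler away in the sharps cabinet

## Task

Service is over, so the peeler has to be locked away: take the red key from the key block, push it fully into the lock of the sharps cabinet, turn it clockwise to its stop so that the drawer springs out, turn it back home, pull it out and stand it fully home again in the free slot of the block. Lay the peeler gently (not dropped) flat in the open drawer, parallel to the drawer front, and push the drawer fully shut until it latches. Leave the other two keys in their slots and the mill, oil bowl and dip dish where they stand.

Things in the scene. Friction and masses are not known exactly. Their poses are not given: they have to be found in the camera images.
- cabinet: Fixed steel sharps cabinet, 205 wide (y), 130 deep (x), 68 mm high in front, 143 at the back; its top is a 30 degree slope rising from the front. Origin: centre of its underside, on the worktop; +x from its front to its back, z up. The front faces the robot, turned up to 0.17 rad. Close behind it lies a red cutting board, 20 mm high.
- lock: Brass lock plate, 36 mm square, 2 mm proud of the slope. Origin and axes as point keyhole. The plate is 4 mm thick; behind it the turning cylinder has a slit of 21 by 6 mm; free depth 19 mm in all. The key fits either way round. Turned more than about 0.15 rad, its bit is held behind the plate: it comes out only at home.
- keyhole (a point): Centre of the keyhole on the plate's outer face. +z points straight out of the lock (30 degrees from vertical, leaning to the cabinet's front), +x up the slope, +y to the cabinet's left. Bore 8.6 mm across plus a slit 21 mm long (x), 7 mm wide (y). The key goes in along -z, bit along the slit, until its collar sits on the plate: key origin here.
- cylinder (a joint): Turn of the lock cylinder, rad: 0 = home, grows as the key is turned clockwise (looking into the lock), stop at 1.31. A light spring brings it home (it takes 0.02 N m to leave home, under 0.1 to the stop). The key has about 0.11 rad of play in it either way. The bolt lets the drawer go somewhere past half way.
- drawer (a joint): Travel of the drawer, m: 0 to 0.002 = shut and latched, 0.090 = fully out towards the robot (cabinet's -x). A spring drives it out within 1 s once the bolt is drawn and keeps it out (0.6 N out, 3 N shut). To shut it push the front in; the last 20 mm take 4 to 5 N; it stops at -0.003 and springs back to 0.001, held by the bolt.
- drawer_floor (a point): On the drawer's rubber floor, 11 mm above the worktop, in the middle of the part that lies free when the drawer is out; axes as the cabinet's; moves with the drawer. Inside the drawer is 188 mm wide (y); walls rise 36 mm above the floor, the front 52 mm. Drawer out, the free opening is 86 mm along x, centred here.
- drawer_front (a point): Centre of the outer face of the drawer's flat front (204 mm wide, 58 mm high, no handle, black knife sign), 34 mm above the worktop; axes as the cabinet's; moves with the drawer.
- key_rack: Fixed wooden key block, 50 (x) by 146 (y) by 32 mm high, three slots in a row along y, 46 mm apart. Origin: centre of its underside, z up. It stands before the film dispenser (fixed; y 0.11 to 0.49, from x = 0.49 back; front wall 85 mm high, raised lid to 190 mm).
- slot_right (a point): Mouth of the key slot at the block's -y end, on its top face; axes as the block's. Each slot is 22 mm along x, 8.5 mm along y, 24 mm deep.
- slot_middle (a point): Mouth of the middle key slot, on the block's top face.
- slot_left (a point): Mouth of the key slot at the block's +y end, on its top face.
- red_key: Loose double-bitted key, 30 g, red bow, upright in one of the three slots. Origin: underside of its collar (14 mm across), which sits on the block or lock plate. +z to the bow: 34 wide (x), 11 thick (y), flat sides, 4.5 to 42.5 mm up. Below: shank 6 mm thick; bit 18 wide (x), 4 thick (y), 8.5 to 16.5 mm down, nose (14.5 x 2.2) to 18 mm.
- blue_key: Like the red key, with a blue bow; to be left in its slot.
- green_key: Like the red key, with a green bow; to be left in its slot.
- peeler: Loose peeler, yellow handle, lying flat, 170 mm long (x), 25 wide (y), about 90 g (varies). Origin: middle of its length, on the surface it lies on; z up (within 0.05 rad). Handle from x = -85 to +20 mm, 25 mm wide, 17 mm thick; the slim blade end reaches x = +85 mm. Balance point at about x = -25 mm.
- mill: Bystander: small mill, grey and clear, 44 mm across, 90 mm high, left of the cabinet, before a fixed round shelf post (at x = 0.67, y = 0.115, 60 mm thick, over 1 m high). Origin: centre of its underside.
- oil_bowl: Bystander: small steel bowl of oil, 105 mm across, 36 mm high, left of the key block. Origin: centre of its underside.
- dip_dish: Bystander: small black dip dish, 70 mm across, 19 mm high, at the right front corner of the worktop. Origin: centre of its underside.

How it is judged (in metres and radians):
On the way, in this order (a step that is already met when the one before it is completed fails the run):
1. the red key is fully in the lock, the cylinder at home (distance between red_key and keyhole below 0.004 m and value of joint cylinder below 0.15 rad), for 0.1 s.
2. the red key, fully in, has been turned clockwise to the stop (distance between red_key and keyhole below 0.006 m and value of joint cylinder above 1.22 rad), for 0.05 s.
3. the drawer has sprung out and the red key, still in the lock, is back home (distance between red_key and keyhole below 0.008 m and value of joint cylinder below 0.15 rad and value of joint drawer above 0.08 m), for 0.05 s.
4. the red key is out of the lock (distance between red_key and keyhole above 0.03 m and value of joint cylinder below 0.15 rad), for 0.1 s.
At the end, for the whole second after the job is handed in: Drawer latched (within 4 mm of 0), lock home (within 0.1 rad); peeler still and flat on the drawer floor (7 mm, 0.15 rad), centred across it (20 mm), parallel to its front (0.3 rad); all three keys upright (0.15 rad), collar within 6 mm of a slot's mouth (((distance between red_key and slot_right below 0.006 m and angle between red_key's own z axis and vertical below 0.15 rad) or (distance between red_key and slot_middle below 0.006 m and angle between red_key's own z axis and vertical below 0.15 rad) or (distance between red_key and slot_left below 0.006 m and angle between red_key's own z axis and vertical below 0.15 rad)) and ((distance between blue_key and slot_right below 0.006 m and angle between blue_key's own z axis and vertical below 0.15 rad) or (distance between blue_key and slot_middle below 0.006 m and angle between blue_key's own z axis and vertical below 0.15 rad) or (distance between blue_key and slot_left below 0.006 m and angle between blue_key's own z axis and vertical below 0.15 rad)) and ((distance between green_key and slot_right below 0.006 m and angle between green_key's own z axis and vertical below 0.15 rad) or (distance between green_key and slot_middle below 0.006 m and angle between green_key's own z axis and vertical below 0.15 rad) or (distance between green_key and slot_left below 0.006 m and angle between green_key's own z axis and vertical below 0.15 rad)) and linear speed of each of red_key, peeler below 0.02 m/s and value of joint cylinder below 0.1 rad and value of joint drawer below 0.004 m and z of peeler in the frame of drawer_floor between -0.004 and 0.007 m and x of peeler in the frame of drawer_floor between -0.045 and 0.075 m and y of peeler in the frame of drawer_floor between -0.02 and 0.02 m and angle between the x axis of peeler and the y axis of drawer_floor, either way round below 0.3 rad and angle between peeler's own z axis and vertical below 0.15 rad); the robot touches nothing.
It fails at once if the blue or green key is pulled out of place (moved more than 12 mm) (distance of any of blue_key, green_key from where it was at the start of the episode above 0.012 m).
It fails at once if the mill, oil bowl or dip dish is pushed away (more than 25 mm) (distance of any of mill, oil_bowl, dip_dish from where it was at the start of the episode above 0.025 m).
It fails at once if the peeler is dropped or thrown (faster than 0.6 m/s while the fingers do not hold it) (linear speed of peeler above 0.6 m/s and contact force between the fingers and peeler below 0.1 N).
It also fails if it takes over 72 s, if anything falls off the work surface, if the arm or the gripper's body presses on something with over 40 N, if the wrist force passes 120 N, or if a joint passes its speed limit or range.

## Robot

A 6-joint arm with a two-finger parallel gripper is mounted at the origin on a cart in front of the work surface, level with it; the furniture and walls round the work are solid. World frame = base frame: x ahead of the robot, y to its left, z up, the work surface at z = 0. Lengths are in mm, angles in rad, forces in N, time in s.
With the tool pointing down it reaches from about 350 to 975 mm from the base axis. Payload 7.1 kg.
Tool frame: the origin (TCP) lies at the very end of the fingers, on their centre line; the grasp point (between the pads) lies ctrl.hold_point_z behind it (ctrl.hold_point_z is the distance from the TCP to the grasp point, in mm); z points along the fingers, y is the line along which they close (so a half turn about z gives the same grasp; the last joint's range is limited). The gripper opens to 88 mm and grips with 3 to 60 N. Pads are 20 mm wide; open, the fingers measure 115 mm over their backs; the gripper's body (75 mm by 178 mm) begins 61 mm behind the grasp point.
Start: joints at [-1.22, 0.423, 1.63, -0, 1.089, -0.019], TCP at [225.909, -582.726, 186.675] pointing down, gripper open.
Joint ranges: [-3, 3], [-0.9, 2.11], [0.09, 2.58], [-1.31, 4.45], [0.11, 2.69], [-2.54, 2.54]. Speed limits (rad/s): [2.39, 2.39, 3.01, 3.14, 3.14, 3.14].

## Interface

Orientations are given as a rotation vector (axis times angle).
In Python, from workcell import ctrl gives the robot as it stands. The module is installed in compiled form; this text tells all that it offers.
- The arm moves only by the shell command python3 -m creep 'ROWS'. ROWS is JSON, a list of rows, each an object with "translation": the shift along the tool's x, y, z in mm, a list of three; "angular": the turn, a rotation vector about the tool's x, y, z in rad, a list of three; "jaw": the opening, from 0 (shut) to 1 (fully open). A call has exactly 8 rows; each row is the pose to reach, as a shift and turn from the pose commanded when the call began, along the tool's axes at that moment; what a row does not reach only later rows make up. A row lasts 1/8 s, in which the tool goes at most 62.5 mm and 10.7 degrees, less where a joint would pass 70% of its speed; a pose out of reach is approached as far as the arm can. A call with a gripper value outside its range is refused whole. The fingers move at their own pace and stop on an object; the grip force is fixed at half the most. Time passes only in rows, so rows that repeat a pose let the fingers close, or fill a call up. It gives the time, the measured TCP pose, the force, the opening and the grip force at its end, in the units of the state.
- ctrl.get_obs(): the state, without advancing time (a new reading comes with each control period).
- ctrl.get_image(name): name is "side" or "top"; returns the picture (480x640x3 uint8, red, green, blue); there is no depth.
- ctrl.camera_info(name): a dict with "camera_matrix" (3x3 intrinsics, pixels), "distortion" ([k1, k2, p1, p2, k3] as OpenCV has them; the pictures are not rectified), "world_from_camera" (4x4, takes a point from camera to world coordinates). Camera axes: x right, y up, looking along -z (the intrinsics and any distortion apply to the point x, -y, -z); pixel columns grow to the right and rows downward; lengths in mm; the calibration is good to about 2 mm. A picture is of the moment at which its call begins. camera_info takes no time and is no camera call.
- ctrl.close_job(): hands the job in; it is judged then, once.
Trained networks look in the newest picture that a camera, given by its name, has taken for a name from the list of things; names that differ only in an ending like _2 or _b are one class to them, and where a whole thing is asked for, a point or a joint stands for the part that bears it (a point fixed in the world has none). Each returns a list of dicts, best first, with "score" (0 to 1); they miss things now and then, are a little off and sometimes report something else, mostly with a low value. They report only what shows in the picture. A call takes as long as a camera call.
- ctrl.look_for(camera, label): "rect" ([left, top, right, bottom] in pixels, round what is visible of it).
The state is a dict: "t": time; "qpos": joint angles; "qvel": joint speeds; "joint_torque": joint torques, N m; "ee_pos": TCP position; "orientation": TCP orientation; "ft_force": force on the tool from outside, world axes, zero at the start; "moment": the same for the moment, N m; "width": finger opening in mm; "grasp_force": force on a finger pad.
Only numpy, scipy, OpenCV 4.12 (cv2) and the standard library are available. Lean on these libraries where they do the work, as an engineer would, in place of code of your own. Each camera call takes 0.05 s, during which the arm holds its last target. There are 200 camera calls.

## Working session

There is one attempt and no reset: what is moved stays moved. The work goes in short steps, Python scripts to look and compute and a shell command to move; the robot and the scene stay as the last step left them, time stands still between calls to the robot, and variables do not carry over. Pictures are saved under pics/ and viewed, at most 10 in all, crops included, and the job is handed in when it is done.

```bash
mkdir -p pics; ls; python3 - <<'E'
from workcell import ctrl
import cv2,numpy as np
np.set_printoptions(precision=4,suppress=True)
print(ctrl.hold_point_z, ctrl.get_obs())
for c in ("side","top"):
    im=ctrl.get_image(c); cv2.imwrite(f"pics/{c}0.png",im[:,:,::-1])
    i=ctrl.camera_info(c); print(c,np.array(i["camera_matrix"]).tolist(),i["distortion"],np.array(i["world_from_camera"]))
    for l in ("cabinet","lock","drawer_front","key_rack","red_key","blue_key","green_key","peeler","mill","oil_bowl","dip_dish"):
        print(l,[(np.round(d["rect"]).astype(int).tolist(),round(d["score"],2)) for d in ctrl.look_for(c,l)[:2]])
E
```

```text
pics
18.700000000000003 {'t': 0.0, 'qpos': array([-1.22  ,  0.4238,  1.6307,  0.    ,  1.0886, -0.019 ]), 'qvel': array([-0.0002, -0.0005, -0.0006, -0.0004, -0.0007,  0.0005]), 'joint_torque': array([  0.0006, -54.4636, -27.3667,   0.0645,   0.0228,  -0.0001]), 'ee_pos': array([ 225.6948, -582.1702,  185.9049]), 'orientation': array([-3.0866, -0.5773,  0.0004]), 'ft_force': array([0.2062, 0.8794, 0.935 ]), 'moment': array([-0.0508,  0.0121,  0.0134]), 'grasp_force': 0.0, 'width': 87.49674035399144}
side [[589.8921392186072, 0.0, 319.62919945474334], [0.0, 589.8921392186072, 238.72054036790342], [0.0, 0.0, 1.0]] [-0.1484  0.      0.      0.      0.    ] [[   0.9521   -0.2391    0.1908  785.0979]
 [   0.3056    0.7131   -0.6309 -842.2728]
 [   0.0148    0.659     0.752  1193.9074]
 [   0.        0.        0.        1.    ]]
cabinet [([280, 286, 367, 395], 0.83)]
lock [([323, 304, 336, 318], 0.62), ([315, 164, 338, 205], 0.43)]
drawer_front [([282, 292, 307, 378], 0.7)]
key_rack [([315, 167, 340, 208], 0.55), ([284, 291, 309, 378], 0.47)]
red_key []
blue_key [([321, 171, 335, 182], 0.52
[... 325 characters left out ...]
838693, 239.85079895364836], [0.0, 0.0, 1.0]] [-0.0851  0.      0.      0.      0.    ] [[   0.2803    0.8831   -0.3762 -123.4101]
 [  -0.9599    0.2552   -0.1162  -92.4978]
 [  -0.0066    0.3937    0.9192 1660.349 ]
 [   0.        0.        0.        1.    ]]
cabinet [([376, 205, 463, 270], 0.92), ([377, 259, 398, 264], 0.67)]
lock [([243, 238, 249, 254], 0.56), ([396, 227, 411, 243], 0.5)]
drawer_front [([376, 259, 400, 270], 0.54)]
key_rack [([209, 239, 259, 266], 0.97)]
red_key []
blue_key []
green_key []
peeler [([308, 236, 333, 282], 0.93), ([399, 226, 413, 242], 0.32)]
mill [([209, 242, 255, 263], 0.66), ([397, 226, 412, 242], 0.58)]
oil_bowl [([160, 224, 198, 252], 0.73)]
dip_dish []
```

```bash
python3 - <<'E'
import cv2,numpy as np
s=cv2.imread("pics/side0.png");t=cv2.imread("pics/top0.png")
r=lambda im,x,y,w,h,f:cv2.resize(im[y:y+h,x:x+w],None,fx=f,fy=f,interpolation=cv2.INTER_CUBIC)
cv2.imwrite("pics/a.png",np.hstack([r(s,300,150,60,90,6),r(s,275,275,100,135,4)]))if 0 else None
a=r(s,305,155,50,60,8);b=r(s,275,280,100,120,4)
cv2.imwrite("pics/a.png",np.hstack([a,b]))
cv2.imwrite("pics/b.png",np.vstack([r(t,200,228,100,45,8)[:, :800],]))
cv2.imwrite("pics/c.png",np.hstack([r(t,370,195,100,80,5),r(t,295,225,50,80,5)]))
E
```

```text
(no output)
```

View pics/a.png

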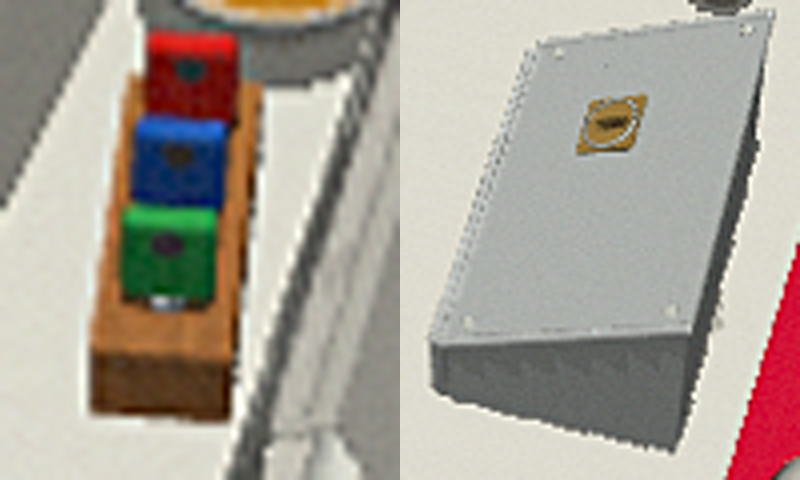

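View pics/b.png

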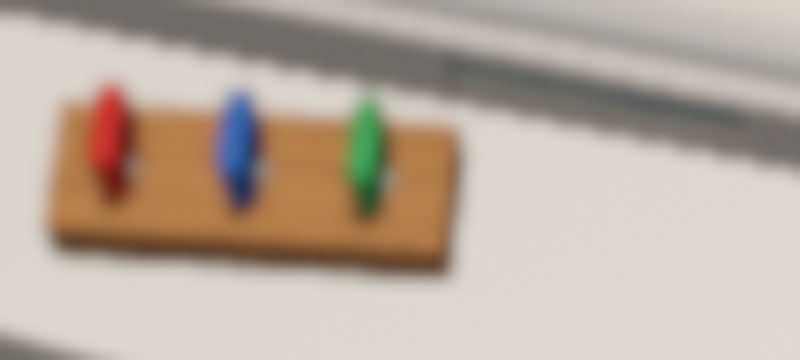

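View pics/c.png

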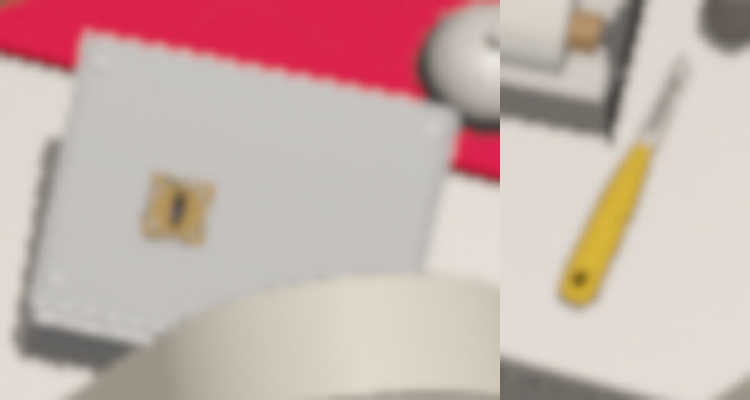

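```bash
cat > h.py <<'E'
import cv2,numpy as np
from scipy.optimize import least_squares
from scipy.spatial.transform import Rotation as R
from workcell import ctrl
np.set_printoptions(precision=2,suppress=True)
CI={c:ctrl.camera_info(c) for c in("side","top")}
def proj(c,P):
    i=CI[c];W=np.array(i["world_from_camera"],float);P=np.atleast_2d(P)
    q=(P-W[:3,3])@W[:3,:3]*[1,-1,-1]
    return cv2.projectPoints(q,np.zeros(3),np.zeros(3),np.array(i["camera_matrix"]),np.array(i["distortion"]))[0][:,0]
def tri(us,ut,z=None):
    f=lambda p:np.r_[proj("side",p)[0]-us if us is not None else [],proj("top",p)[0]-ut if ut is not None else [],[] if z is None else [(p[2]-z)*3]]
    r=least_squares(f,[550,0,50.]);return r.x,r.fun
def cen(im,box,lo,hi):
    x0,y0,x1,y1=box;h=cv2.cvtColor(im[y0:y1,x0:x1],cv2.COLOR_BGR2HSV)
    m=cv2.inRange(h,np.array(lo),np.array(hi))
    n,l,st,_=cv2.connectedComponentsWithStats(m);k=1+np.argmax(st[1:,4]);m=np.uint8(l==k)*255
    c=cv2.findContours(m,cv2.RETR_EXTERNAL,cv2.CHAIN_APPROX_NONE)[0][0]
    mm=np.zeros_like(m);cv2.drawContours(mm,[cv2.convexHull(c)],-1,255,-1)
    ys,xs=np.nonzero(mm);return np.array([xs.mean()+x0,ys.mean()+y0]),len(xs),np.c_[xs+x0,ys+y0]
Rz=lambda a:R.from_euler('z',a).as_matrix()
E
cat > m.py <<'E'
from h import *
s=cv2.imread("pics/side0.png");t=cv2.imread("pics/top0.png")
C=lambda pts,o,f,dx=0:np.array([[(x-dx+.5)/f-.5+o[0],(y+.5)/f-.5+o[1]] for x,y in pts])
# key block
B=np.array([[-25,-73,32],[25,-73,32],[-25,73,32],[25,73,32.]])
bs=C([(98,345),(235,352),(133,75),(262,85)],(305,155),8);bt=C([(445,258),(458,128),(50,235),(65,103)],(200,228),8)
def f(p):
    P=B@Rz(p[2]).T+[p[0],p[1],0]
    return np.r_[(proj("side",P)-bs).ravel(),(proj("top",P)-bt).ravel()]
r=least_squares(f,[450,200,0.],loss="soft_l1");print("block",r.x,r.fun.round(1));b=r.x
for n,y in(("left",46),("mid",0),("right",-46)):print(n,(Rz(b[2])@[0,y,0])[:2]+b[:2])
H={"red":((0,120,50),(8,255,255)),"blue":((105,100,40),(128,255,255)),"green":((50,100,30),(85,255,255))}
for k,(lo,hi) in H.items():
    cs,ns,_=cen(s,(312,155,345,200),lo,hi);ct,nt,_=cen(t,(205,232,260,265),lo,hi)
    print(k,cs,ns,ct,nt,*tri(cs,ct),"z55.5:",*tri(cs,ct,55.5))
# cabinet
S=np.array([[-65,102.5,68],[65,102.5,143],[65,-102.5,143],[-65,-102.5,68.]])
cs=C([(537,40),(775,12),(692,333),(432,340)],(275,280),4,400)
ct=C([(33,305),(85,30),(458,105)],(370,195),5)
ls,_,_=cen(s,(318,300,342,322),(12,90,30),(28,255,255));lt,_,_=cen(t,(395,225,416,246),(12,70,30),(28,255,255))
print("lock px",ls,lt)
def lock(p):
    n=np.array([-.5,0,3**.5/2]);u=np.array([3**.5/2,0,.5])
    return Rz(p[2])@(np.array([-65,p[4],68])+u*p[3]+n*2)+[p[0],p[1],0]
def g(p):
    P=S@Rz(p[2]).T+[p[0],p[1],0];L=lock(p)
    return np.r_[(proj("side",P)-cs).ravel(),(proj("top",P[:3])-ct).ravel(),(proj("side",L)-ls).ravel()*1.5,(proj("top",L)-lt).ravel()*1.5]
r=least_squares(g,[620,-150,0.,75,30],loss="soft_l1");print("cab",r.x,r.fun.round(1));print("lock",lock(r.x),"tri",*tri(ls,lt))
# peeler
lo,hi=(20,120,60),(33,255,255)
a,_,ps=cen(s,(275,235,350,275),lo,hi);c,_,pt=cen(t,(300,230,340,290),lo,hi)
print("handle centre",*tri(a,c),tri(a,c,8.5))
E
python3 m.py
```

```text
block [442.58 349.56   0.22] [-1.   0.4 -0.2  0.8 -0.7 -0.5  0.  -0.6  0.3 -0.6  0.5 -0.4 -0.7 -0.6
 -0.3 -0.1]
left [432.49 394.44]
mid [442.58 349.56]
right [452.67 304.68]
red [328.63 163.92] 126 [213.47 245.42] 62 [432.77 396.69  54.53] [ 0.07 -0.04  0.03  0.08] z55.5: [432.7 396.2  55.5] [ 0.01 -0.19  0.13  0.01 -0.01]
blue [327.34 174.8 ] 123 [229.43 245.66] 35 [443.78 351.6   55.01] [ 0.37 -0.23  0.17  0.41] z55.5: [443.74 351.36  55.5 ] [ 0.34 -0.31  0.22  0.38 -0.01]
green [325.61 186.  ] 140 [245.38 246.92] 37 [452.83 306.52  54.59] [ 0.4  -0.25  0.18  0.45] z55.5: [452.77 306.09  55.5 ] [ 0.35 -0.39  0.28  0.38 -0.01]
lock px [327.46 310.66] [404.96 236.47]
cab [ 600.66 -156.38    0.06   65.69   34.78] [ 2.1  0.6 -0.9 -0.2 -0.2 -2.1  4.  -0.1  0.7 -1.   1.1  1.5 -0.3  1.1
  0.1 -1.   0.9  0.4]
lock [ 589.44 -122.22  102.58] tri [ 589.87 -121.33   99.66] [ 0.33 -0.19  0.21  0.43]
handle centre [458.5  100.78   4.59] [ 0.24 -0.14  0.13  0.27] (array([458.37,  99.32,   8.48]), array([ 0.  , -0.7 ,  0.59, -0.02, -0.06]))
```

```bash
cat >> h.py <<'E'
def frame(yang,tilt=0.,yaw=0.):
    """tool rotation: z down, y at world heading yang; if tilt, lean z towards cabinet +x (heading yaw)"""
    z=np.array([0,0,-1.]);y=np.array([np.cos(yang),np.sin(yang),0])
    M=np.c_[np.cross(y,z),y,z]
    ax=Rz(yaw)@[0,-1,0]
    return R.from_rotvec(np.array(ax)*tilt).as_matrix()@M
def go(p,M):
    o=ctrl.get_obs();A=R.from_rotvec(o["orientation"]).as_matrix()
    print("pos",o["ee_pos"],"t %.2f w %.1f g %.1f q"%(o["t"],o["width"],o["grasp_force"]),o["qpos"],"F",o["ft_force"])
    print("translation",(A.T@(np.array(p)-o["ee_pos"])).round(1).tolist(),"angular",R.from_matrix(A.T@M).as_rotvec().round(3).tolist())
E
sed -i '/^def g/,/^r=least_squares(g/d' m.py; sed -i 's/^# peeler/&\
S=np.array([[65,102.5,143],[65,-102.5,143],[65,-102.5,0.]])\
cs=C([(775,12),(692,333),(675,452)],(275,280),4,400);ct=C([(85,30),(458,105)],(370,195),5)\
ps=C([(592,95),(648,95),(632,150),(577,152)],(275,280),4,400)\
def g(p):\
    P=S@Rz(p[2]).T+[p[0],p[1],0];L=lock(p)\
    return np.r_[(proj("side",P)-cs).ravel(),(proj("top",P[:2])-ct).ravel(),(proj("side",L)-ls).ravel()*1.5,(proj("top",L)-lt).ravel()*1.5]\
r=least_squares(g,[600,-150,0.,75,30],loss="soft_l1");print("cab",r.x,r.fun.round(1));print("lock",lock(r.x),"tri",*tri(ls,lt))/' m.py
sed -i 's/^r=least_squares(g.*print("lock",lock.*tri(ls,lt))$/&/; /^r=least_squares(g,\[620/d' m.py
cat >> m.py <<'E'
bt=C([(572,300),(685,60)],(295,225),5,500)
for u in bt: print("peeler end",tri(None,u,8.5)[0])
for nm,px in(("side",ps),("top",pt)):
    # unproject handle pixels to z=8.5 and take principal axis
    q=np.array([tri(*( (u,None) if nm=="side" else (None,u)),8.5)[0][:2] for u in px[::3]])
    w,v=np.linalg.eigh(np.cov(q.T));print(nm,q.mean(0),v[:,1],np.arctan2(v[1,1],v[0,1]))
go([470,-150,300],frame(0.3))
E
sed -i 's/^ps=C(\[(592.*$//' m.py; python3 m.py | tail -12
```

```text
blue [327.34 174.8 ] 123 [229.43 245.66] 35 [443.78 351.6   55.01] [ 0.37 -0.23  0.17  0.41] z55.5: [443.74 351.36  55.5 ] [ 0.34 -0.31  0.22  0.38 -0.01]
green [325.61 186.  ] 140 [245.38 246.92] 37 [452.83 306.52  54.59] [ 0.4  -0.25  0.18  0.45] z55.5: [452.77 306.09  55.5 ] [ 0.35 -0.39  0.28  0.38 -0.01]
lock px [327.46 310.66] [404.96 236.47]
cab [ 602.4  -155.67    0.05   63.36   34.38] [ 0.4  0.1  0.1 -1.9  0.9  0.3  1.4  0.6 -0.2  1.   0.2 -0.7  0.7  0.5]
lock [ 589.58 -121.88  101.41] tri [ 589.87 -121.33   99.66] [ 0.33 -0.19  0.21  0.43]
handle centre [458.5  100.78   4.59] [ 0.24 -0.14  0.13  0.27] (array([458.37,  99.32,   8.48]), array([ 0.  , -0.7 ,  0.59, -0.02, -0.06]))
peeler end [410.99 106.57   8.5 ]
peeler end [572.32  85.43   8.5 ]
side [458.83  97.23] [-0.99  0.13] 3.01127431189756
top [458.45 100.38] [-0.99  0.14] 3.0057397653314473
pos [ 225.93 -582.73  186.68] t 1.20 w 87.8 g 0.0 q [-1.22  0.42  1.63 -0.    1.09 -0.02] F [-0.61 -0.46 -0.92]
translation [384.0, -315.2, -113.3] angular [0.0, 0.0, -1.501]
```

```bash
python3 -m creep '[{"translation":[48,-39,-30],"angular":[0,0,-0.187],"jaw":0.34},{"translation":[96,-79,-60],"angular":[0,0,-0.375],"jaw":0.34},{"translation":[144,-118,-90],"angular":[0,0,-0.56],"jaw":0.34},{"translation":[192,-158,-113],"angular":[0,0,-0.75],"jaw":0.34},{"translation":[240,-197,-113],"angular":[0,0,-0.94],"jaw":0.34},{"translation":[288,-236,-113],"angular":[0,0,-1.125],"jaw":0.34},{"translation":[336,-276,-113],"angular":[0,0,-1.31],"jaw":0.34},{"translation":[384,-315,-113],"angular":[0,0,-1.5],"jaw":0.34}]'; python3 -c "
from h import *
go([432.6,396,210],frame(1.571+.22))"
```

```text
t: 2.2
ee_pos: [461.0, -165.8, 300.1]
orientation: [1.861, 2.53, 0.0]
ft_force: [0.4, -1.0, -0.2]
width: 30.0
grasp_force: 0.0
pos [ 460.97 -165.85  300.09] t 2.20 w 30.0 g 0.0 q [-0.37  0.1   1.8  -0.    1.25 -0.67] F [ 0.44 -1.04 -0.21]
translation [544.8, 140.2, 89.8] angular [0.0, 0.001, -1.488]
```

```bash
python3 -m creep '[{"translation":[60,15,0],"angular":[0,0,-0.187],"jaw":0.34},{"translation":[120,31,0],"angular":[0,0,-0.375],"jaw":0.34},{"translation":[180,46,0],"angular":[0,0,-0.56],"jaw":0.34},{"translation":[240,62,0],"angular":[0,0,-0.75],"jaw":0.34},{"translation":[300,77,0],"angular":[0,0,-0.94],"jaw":0.34},{"translation":[360,93,0],"angular":[0,0,-1.125],"jaw":0.34},{"translation":[420,108,10],"angular":[0,0,-1.31],"jaw":0.34},{"translation":[480,124,30],"angular":[0,0,-1.488],"jaw":0.34}]'; python3 -c "
from h import *
go([432.6,396,130],frame(1.571+.22))"
```

```text
t: 3.2
ee_pos: [438.8, 327.5, 271.2]
orientation: [-0.345, 3.12, 0.002]
ft_force: [1.1, 0.6, -0.5]
width: 30.1
grasp_force: 0.0
pos [438.76 327.45 271.2 ] t 3.20 w 30.1 g 0.0 q [ 0.62  0.22  1.72 -0.    1.2  -1.17] F [ 1.08  0.56 -0.54]
translation [-8.6, 68.1, 141.3] angular [0.001, 0.002, -0.0]
```

```bash
python3 -m creep '[{"translation":[-6,50,20],"angular":[0,0,0],"jaw":0.34},{"translation":[-8.6,68,60],"angular":[0,0,0],"jaw":0.34},{"translation":[-8.6,68,110],"angular":[0,0,0],"jaw":0.34},{"translation":[-8.6,68,150],"angular":[0,0,0],"jaw":0.34},{"translation":[-8.6,68,176],"angular":[0,0,0],"jaw":0.34},{"translation":[-8.6,68,176],"angular":[0,0,0],"jaw":0.34},{"translation":[-8.6,68,176],"angular":[0,0,0],"jaw":0.34},{"translation":[-8.6,68,176],"angular":[0,0,0],"jaw":0.34}]'; python3 - <<'E'
from h import *
go([432.6,396,39.3],frame(1.571+.22))
r=[]
for c,(x,y,w,h) in (("side",(290,110,80,100)),("top",(180,200,80,100))):
    im=ctrl.get_image(c)[:,:,::-1].copy();cv2.imwrite(f"pics/{c}1.png",im)
    u=proj(c,ctrl.get_obs()["ee_pos"])[0];print(c,u)
    r.append(cv2.resize(im[y:y+h,x:x+w],None,fx=5,fy=5,interpolation=cv2.INTER_CUBIC))
cv2.imwrite("pics/d.png",np.hstack(r))
E
```

```text
t: 4.2
ee_pos: [433.5, 393.9, 96.1]
orientation: [-0.335, 3.121, 0.002]
ft_force: [-0.5, 0.1, -0.2]
width: 29.8
grasp_force: 0.0
pos [433.52 393.9   96.11] t 4.20 w 29.8 g 0.0 q [ 0.72  0.48  1.78  0.    0.87 -1.07] F [-0.54  0.09 -0.2 ]
translation [0.6, 2.2, 56.8] angular [0.001, 0.002, -0.007]
side [329.   153.62]
top [212.13 239.93]
```

View pics/d.png

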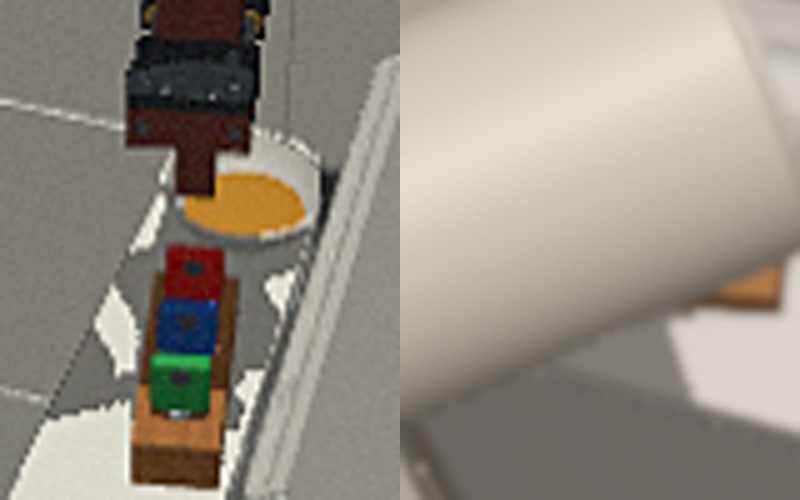

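```bash
python3 - <<'E'
from h import *
o=ctrl.get_obs();A=R.from_rotvec(o["orientation"]).as_matrix()
for n,l in(("near tip out",[0,-28.5,0]),("near tip in",[0,-15,0]),("far tip in",[0,15,0]),("body",[0,-30,-80]),("body edge",[0,-89,-80]),("bodyx",[37,-89,-80]),("bodyx",[-37,-89,-80])):
    print(n,proj("side",o["ee_pos"]+A@l)[0])
a=cv2.imread("pics/side0.png").astype(int);b=cv2.imread("pics/side1.png").astype(int)
for y in range(112,166): print(y,*["%3d,%3d,%3d"%tuple(b[y,x]) for x in(316,320,325,329,333,338)],"|",abs(a-b)[y,329].sum())
E
```

```text
near tip out [328.05 160.28]
near tip in [328.47 157.14]
far tip in [329.37 150.29]
body [328.69 138.39]
body edge [326.76 152.48]
bodyx [312.84 151.46]
bodyx [340.72 153.52]
112 120,130,130  39, 68, 76  27, 26, 57  26, 30, 57  23, 24, 55  28, 26, 30 | 257
113 119,126,129  51, 63, 67  21, 32, 56  25, 35, 61  29, 37, 63  23, 22, 22 | 234
114 120,125,130  42, 44, 46  24, 28, 56  32, 34, 60  23, 26, 56  32, 31, 30 | 246
115 117,125,128  44, 42, 47  17, 29, 56  26, 25, 58  33, 42, 62  24, 20, 17 | 262
116 114,125,127  56, 59, 60  21, 26, 55  26, 31, 56  24, 32, 60  16, 17, 13 | 259
117 121,130,132  32, 25, 21  34, 32, 56  21, 31, 66  21, 25, 58  39, 35, 34 | 256
118 122,132,132  17, 17, 16  23, 27, 21  25, 16, 19  24, 26, 23  33, 29, 24 | 310
119 126,135,138  24, 26, 19  16, 18, 13  26, 24, 20  22, 24, 16  25, 26, 17 | 288
120 131,136,141  24, 19, 26  22, 24, 13  19, 24, 25  27, 23, 22  28, 24, 19 | 288
121 132,137,141  33, 31, 30  24, 24, 17  25, 19, 16  14, 13, 15  25, 25, 18 | 298
122  38, 41, 42  28, 23, 22  32, 24, 21  48, 45, 41  37, 33, 29  15, 19, 16 | 242
123  46, 48, 46  53, 48
[... 2783 characters left out ...]
40 106,111,111  92, 96, 92  92, 93, 90  92,113,129 | 7
158 120,128,131 171,182,183  81, 86,100  94, 98, 98  88, 89, 85  89, 88, 88 | 4
159 193,206,208 102,109,109  37, 40,106  54, 58, 97  53, 59, 93  80, 82, 84 | 93
160 166,174,179  98,103,105   7, 12,114  19, 21,120   6, 10,110  92, 99, 96 | 122
161  88,102,100  96,106,104  15, 19,111  13, 19,116  10, 11,113 101,107,109 | 83
162 100,107,107 107,113,112   0,  0, 93  39, 40, 75   8, 10,103 105,113,111 | 12
163 101,109,109 106,112,112   6,  2, 99  46, 42, 21   0,  0, 92 103,110,111 | 13
164 100,105,108  98,106,107  10, 20,103  44, 48, 25   8, 16,100 103,109,108 | 8
165 105,112,113  87, 99,106  12, 14,100  21, 25, 80  18, 15,101 103,108,108 | 9
```

```bash
python3 - <<'E'
from h import *
im=ctrl.get_image("side")[:,:,::-1].copy();cv2.imwrite("pics/side2.png",im)
o=ctrl.get_obs();print(o["ee_pos"],o["t"],o["qpos"].round(4))
for y in range(134,166): print(y,*["%3d,%3d,%3d"%tuple(im[y,x]) for x in(316,325,329,338)])
print("post base/top",proj("side",[[670,115,0],[670,115,100],[640,115,50],[700,115,50]]))
E
```

```text
[433.15 393.57  95.6 ] 4.35 [ 0.72  0.48  1.78  0.    0.87 -1.07]
134  26, 30, 55  13, 24, 51  28, 30, 57  22, 24, 57
135  23, 21, 45  30, 32, 62  25, 28, 57  24, 25, 57
136  19, 24, 44  30, 37, 59  28, 35, 57  18, 30, 47
137  16, 21, 50  24, 28, 58  26, 27, 58  28, 31, 51
138   0,  7, 41  27, 31, 53  29, 34, 60  15, 20, 51
139  72, 76, 85  12, 25, 53  24, 28, 58  11, 13, 46
140 129,138,134  33, 38, 60  23, 28, 50  23, 26, 52
141 117,124,126  53, 55, 74  17, 18, 56 120,127,134
142 111,122,120  41, 49, 64  31, 32, 60 193,205,205
143 113,122,125  17, 20, 48  19, 27, 56 188,202,206
144 115,121,121  16, 22, 50  27, 25, 55 130,168,199
145 115,123,124  29, 34, 57  16, 24, 51  28,122,183
146 115,124,125  27, 30, 55  27, 35, 61  38,126,184
147 117,123,125  22, 30, 54  27, 27, 52  47,131,187
148 114,120,126  16, 24, 51  21, 20, 50  36,134,186
149 116,125,126 112,118,124  33, 76,109  48,133,188
150 120,126,126 166,174,172  39,120,175  41,129,186
151 113,121,126 129,137,137  42,137,192  43,132,186
152 117,124,127  93, 95, 95  41,129,190  48,135,192
153 114,120,125  95,100,100  40,132,198  41,131,190
154 109,118,122  99,106,104  74,122,165  45,132,189
155 115,119,125 107,112,114  96,107,108  40,133,197
156 109,119,119 102,108,110  79, 79, 78  61,131,179
157 106,115,116 109,119,113  88, 94, 94  88,108,121
158 117,122,126  83, 90,102  95,102,101  85, 87, 87
159 195,206,210  36, 36,102  59, 62,104  81, 81, 84
160 165,178,179  23, 25,120   7, 18,116  87, 91, 94
161  95,102,103  23, 24,113  16, 16,118 101,107,108
162 105,108,110   0,  1, 93  35, 33, 69 107,112,112
163 102,107,109  28, 27,108  42, 41, 29 103,109,109
164 100,111,110  10, 21,103  46, 41, 22 105,112,113
165 105,112,115  10,  7,100  30, 31, 85 105,110,107
post base/top [[383.47 268.31]
 [387.4  243.07]
 [373.9  253.12]
 [396.94 258.91]]
```

```bash
python3 - <<'E'
from h import *
o=ctrl.get_obs();A=R.from_rotvec(o["orientation"]).as_matrix()
out=[]
for c,f in(("side","side2"),("top","top0")):
    im=cv2.imread(f"pics/{f}.png")
    P=[[490,110,0],[490,110,85],[490,490,85],[490,490,0],[640,115,0],[700,115,0],[640,115,300],[700,115,300]]
    if c=="side":P+=[o["ee_pos"]+A@[0,0,-d] for d in(0,80,160,240)]
    for k,u in enumerate(proj(c,P)): cv2.drawMarker(im,tuple(int(round(v)) for v in u),(255,0,255) if k<8 else (0,255,0),cv2.MARKER_CROSS,7,1)
    out.append(cv2.resize(im[60:310,180:450] ,None,fx=1.45,fy=2*.725*1.0))
cv2.imwrite("pics/e.png",np.hstack(out))
E
```

```text
(no output)
```

View pics/e.png

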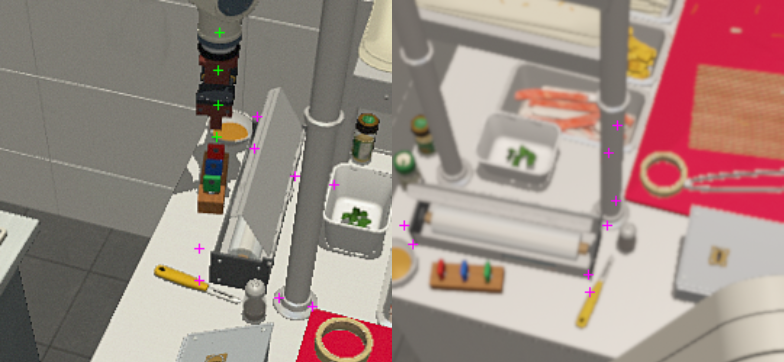

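```bash
python3 - <<'E'
from h import *
A=R.from_rotvec([-3.0866,-0.5773,0]).as_matrix();p=np.array([225.9,-582.7,186.7])
out=[]
for c in("side","top"):
    im=cv2.imread(f"pics/{c}0.png")
    L=[[0,0,0],[0,44,0],[0,-44,0],[0,57.5,0],[0,-57.5,0],[0,0,-80],[37,89,-80],[-37,89,-80],[37,-89,-80],[-37,-89,-80]]
    U=proj(c,[p+A@l for l in L]);print(c,U)
    for u in U: cv2.drawMarker(im,tuple(int(round(v)) for v in u),(255,0,255),cv2.MARKER_CROSS,5,1)
    x,y=U.mean(0).astype(int);x=min(max(x-67,0),505);y=min(max(y-80,0),319)
    out.append(cv2.resize(im[y:y+160,x:x+133],None,fx=3,fy=3))
cv2.imwrite("pics/f.png",np.hstack(out))
E
```

```text
side [[ 63.82 427.26]
 [ 59.53 449.99]
 [ 68.08 405.4 ]
 [ 58.22 457.14]
 [ 69.37 398.87]
 [ 48.74 408.33]
 [ 59.88 457.69]
 [ 17.69 457.1 ]
 [ 78.31 362.96]
 [ 39.35 363.51]]
top [[562.14 406.23]
 [579.75 404.25]
 [544.39 408.19]
 [585.12 403.64]
 [538.91 408.79]
 [574.81 401.14]
 [608.04 380.79]
 [615.94 413.27]
 [533.62 388.91]
 [540.34 421.99]]
```

View pics/f.png

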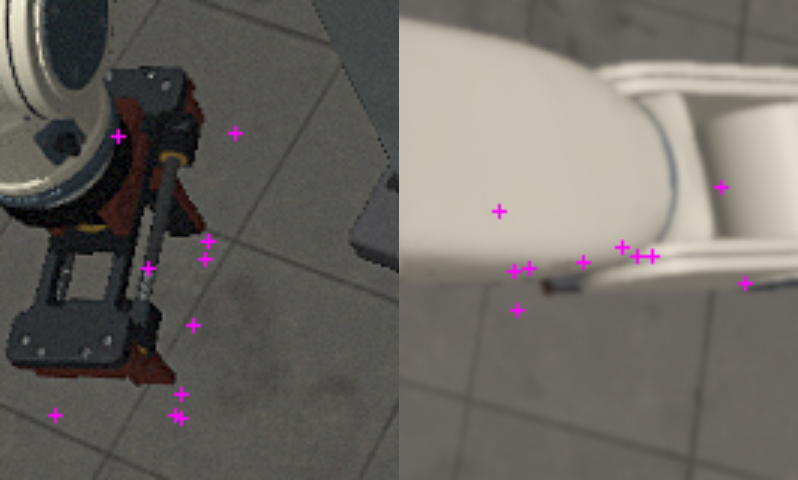

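```bash
python3 -m creep '[{"translation":[0,0,-40],"angular":[0,0,0],"jaw":0.34},{"translation":[10,-55,-40],"angular":[0,0,0],"jaw":0.34},{"translation":[20,-110,-40],"angular":[0,0,0],"jaw":0.34},{"translation":[30,-165,-30],"angular":[0,0,0],"jaw":0.34},{"translation":[35,-191,0],"angular":[0,0,0],"jaw":0.34},{"translation":[35,-191,40],"angular":[0,0,0],"jaw":0.34},{"translation":[35,-191,65],"angular":[0,0,0],"jaw":0.34},{"translation":[35,-191,65],"angular":[0,0,0],"jaw":0.34}]'; python3 - <<'E'
from h import *
o=ctrl.get_obs();A=R.from_rotvec(o["orientation"]).as_matrix();p=o["ee_pos"];print(p,o["ft_force"])
L=[[10,-15,0],[-10,-15,0],[10,-28.5,0],[-10,-28.5,0],[10,15,0],[-10,15,0],[10,28.5,0],[-10,28.5,0],[37,-89,-80],[-37,-89,-80]]
out=[]
for c in("side","top"):
    im=ctrl.get_image(c)[:,:,::-1].copy();cv2.imwrite(f"pics/{c}3.png",im)
    U=proj(c,[p+A@l for l in L]);x,y=(U.mean(0)-[40,50]).astype(int)
    im=cv2.resize(im[y:y+100,x:x+80],None,fx=5,fy=5,interpolation=cv2.INTER_CUBIC);print(c,x,y)
    for u in U: cv2.drawMarker(im,tuple(int(v) for v in (u-[x,y]+.5)*5),(255,0,255),cv2.MARKER_CROSS,7,1)
    out.append(im)
cv2.imwrite("pics/g.png",np.hstack(out))
E
```

```text
t: 5.35
ee_pos: [437.9, 198.5, 28.6]
orientation: [0.334, -3.121, 0.001]
ft_force: [-0.0, 0.3, -0.4]
width: 29.9
grasp_force: 0.0
[437.91 198.49  28.56] [-0.04  0.29 -0.38]
side 267 168
top 246 213
```

View pics/g.png

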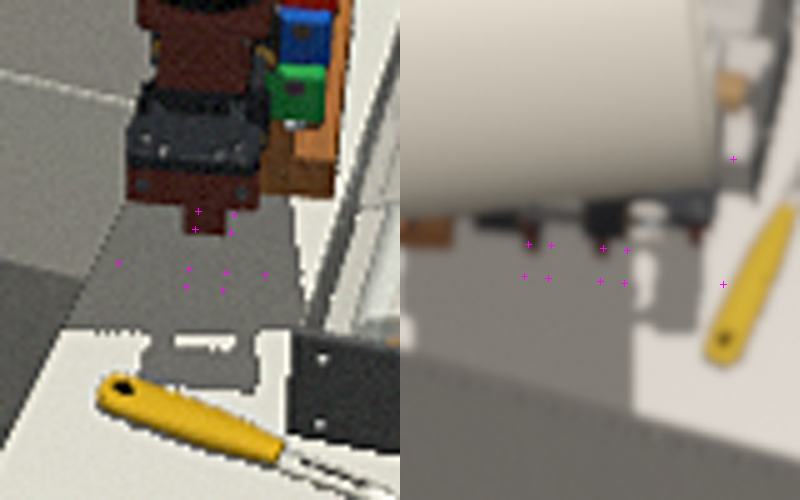

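```bash
python3 -m creep '[{"translation":[0,0,10],"angular":[0,0,0],"jaw":0.34},{"translation":[0,0,20],"angular":[0,0,0],"jaw":0.34},{"translation":[0,0,24],"angular":[0,0,0],"jaw":0.34},{"translation":[0,0,26],"angular":[0,0,0],"jaw":0.34},{"translation":[0,0,27.5],"angular":[0,0,0],"jaw":0.34},{"translation":[0,0,28.5],"angular":[0,0,0],"jaw":0.34},{"translation":[0,0,29],"angular":[0,0,0],"jaw":0.34},{"translation":[0,0,29],"angular":[0,0,0],"jaw":0.34}]'; python3 - <<'E'
from h import *
im=ctrl.get_image("side")[:,:,::-1].copy()
o=ctrl.get_obs();A=R.from_rotvec(o["orientation"]).as_matrix();p=o["ee_pos"];print(p,o["ft_force"])
print(proj("side",[p+A@[10,-28.5,0],p+A@[-10,-28.5,0]]))
for y in range(212,246):print(y,*["%3d,%3d,%3d"%tuple(im[y,x]) for x in(304,308,312)])
E
```

```text
t: 6.45
ee_pos: [439.0, 199.1, 0.6]
orientation: [-0.335, 3.124, 0.0]
ft_force: [0.2, 0.4, -0.4]
width: 29.7
grasp_force: 0.0
[438.98 199.11   0.6 ] [ 0.44 -1.48  0.04]
[[304.29 231.9 ]
 [311.61 232.5 ]]
212  29, 30, 61  27, 29, 62  33, 36, 63
213  23, 25, 53  19, 24, 56  24, 35, 58
214  31, 29, 55  27, 30, 58  28, 33, 58
215  21, 24, 52  32, 39, 62  28, 34, 62
216  18, 19, 52  30, 31, 59  31, 32, 58
217  44, 48, 69  27, 28, 60  23, 32, 57
218  38, 44, 59  22, 28, 55  36, 39, 63
219  40, 42, 60  24, 25, 58  28, 34, 58
220  40, 41, 61  20, 27, 57  34, 39, 57
221  45, 53, 67   4,  9, 48  48, 57, 73
222  99,102,106 105,110,111  98,103,104
223 106,113,111 107,114,113 112,118,118
224 106,114,113 105,112,111 105,109,112
225 104,110,111 105,111,112 106,113,111
226 101,111,111 106,114,111 101,108,107
227 104,112,109 105,109,111 110,116,120
228 105,110,111 100,111,108 105,109,113
229 103,106,106 100,108,109 100,111,111
230 102,108,112 101,108,108 107,113,112
231 103,106,111 103,106,109 106,111,112
232 100,108,106 105,110,114 104,111,111
233 101,109,111 106,111,114 101,108,111
234  92,102,100  95, 99,101  93, 99,101
235 104,108,108 105,113,114 214,227,228
236 205,217,224 203,215,220 226,241,239
237 138,149,150 223,239,239 228,241,244
238  92,100,101 129,136,140 137,141,148
239  98,105,103 100,106,104  93,103,103
240 103,111,110  98,105,106 105,112,113
241 105,109,109 105,111,111 105,110,111
242 107,112,116 106,114,113 105,111,112
243 106,115,112 107,114,116 100,108,109
244 102,108,109 104,108,109 101,105,106
245  90, 91, 93  95,100, 99  99,106,105
```

```bash
python3 -m creep '[{"translation":[0,0,10],"angular":[0,0,0],"jaw":0.34},{"translation":[0,0,20],"angular":[0,0,0],"jaw":0.34},{"translation":[0,0,25],"angular":[0,0,0],"jaw":0.34},{"translation":[0,0,27],"angular":[0,0,0],"jaw":0.34},{"translation":[0,0,28],"angular":[0,0,0],"jaw":0.34},{"translation":[0,0,29],"angular":[0,0,0],"jaw":0.34},{"translation":[0,0,30],"angular":[0,0,0],"jaw":0.34},{"translation":[0,0,30],"angular":[0,0,0],"jaw":0.34}]'
```

```text
t: 7.5
ee_pos: [439.0, 199.1, -29.4]
orientation: [-0.335, 3.124, 0.0]
ft_force: [-0.6, -0.0, -0.5]
width: 29.8
grasp_force: 0.0
```

```bash
python3 -m creep '[{"translation":[0,0,1],"angular":[0,0,0],"jaw":0.34},{"translation":[0,0,2],"angular":[0,0,0],"jaw":0.34},{"translation":[0,0,3],"angular":[0,0,0],"jaw":0.34},{"translation":[0,0,4],"angular":[0,0,0],"jaw":0.34},{"translation":[0,0,5],"angular":[0,0,0],"jaw":0.34},{"translation":[0,0,6],"angular":[0,0,0],"jaw":0.34},{"translation":[0,0,6],"angular":[0,0,0],"jaw":0.34},{"translation":[0,0,6],"angular":[0,0,0],"jaw":0.34}]'
```

```text
t: 8.5
ee_pos: [438.9, 199.1, -35.5]
orientation: [0.335, -3.124, 0.0]
ft_force: [0.2, 0.1, 0.3]
width: 30.0
grasp_force: 0.0
```

```bash
python3 -m creep '[{"translation":[0,0,0.5],"angular":[0,0,0],"jaw":0.34},{"translation":[0,0,1],"angular":[0,0,0],"jaw":0.34},{"translation":[0,0,1.5],"angular":[0,0,0],"jaw":0.34},{"translation":[0,0,2],"angular":[0,0,0],"jaw":0.34},{"translation":[0,0,2.5],"angular":[0,0,0],"jaw":0.34},{"translation":[0,0,3],"angular":[0,0,0],"jaw":0.34},{"translation":[0,0,3],"angular":[0,0,0],"jaw":0.34},{"translation":[0,0,3],"angular":[0,0,0],"jaw":0.34}]'
```

```text
t: 9.5
ee_pos: [439.0, 199.1, -35.9]
orientation: [-0.335, 3.123, 0.0]
ft_force: [-8.0, -3.0, 41.1]
width: 29.4
grasp_force: 20.2
```

```bash
python3 -m creep '[{"translation":[0,0,-55],"angular":[0,0,0],"jaw":0.34},{"translation":[0,0,-115],"angular":[0,0,0],"jaw":0.34},{"translation":[-9,50,-125],"angular":[0,0,0],"jaw":0.34},{"translation":[-19,100,-125],"angular":[0,0,0],"jaw":0.34},{"translation":[-28,150,-125],"angular":[0,0,0],"jaw":0.34},{"translation":[-36,191,-115],"angular":[0,0,0],"jaw":0.34},{"translation":[-36,191,-98],"angular":[0,0,0],"jaw":0.34},{"translation":[-36,191,-98],"angular":[0,0,0],"jaw":0.34}]'; python3 - <<'E'
from h import *
im=ctrl.get_image("side")[:,:,::-1].copy();cv2.imwrite("pics/side4.png",im)
go([432.6,394,3.3],frame(1.571+.22))
o=ctrl.get_obs();A=R.from_rotvec(o["orientation"]).as_matrix();p=o["ee_pos"]
print(proj("side",[p+A@[10,-28.5,-36],p+A@[-10,-28.5,-36]]))
for y in range(154,164):print(y,*["%3d"%im[y,x][2] for x in range(318,342)])
E
```

```text
t: 10.5
ee_pos: [432.0, 391.6, 57.7]
orientation: [0.335, -3.12, 0.004]
ft_force: [-0.0, 0.0, 0.6]
width: 29.5
grasp_force: 0.0
pos [432.63 391.65  58.5 ] t 10.55 w 29.7 g 0.0 q [ 0.72  0.54  1.8  -0.    0.81 -1.07] F [0.28 0.24 1.09]
translation [-0.6, 2.4, 55.2] angular [-0.002, -0.003, -0.007]
[[324.11 160.71]
 [331.19 161.27]]
154 121 226 234 241 123  96  54  54  59  60  60  55  52  35 210 202 195 195 194 195 195 189 188 191
155 188 232 237 190 117  98  52  51  57  55  57  50  54  38 172 193 196 198 197 197 197 192 195 192
156 230 234 181 105 106 102  57  54  54  60  57  52  54  43 116 143 160 166 165 179 174 174 175 208
157 228 236 115  98 111 100  56  51  50  55  58  53  54  49  88  88  92 107 107 125 123 122 123 166
158 233 242 120  97 109 104  56  58  56  52  57  55  52  44  89  87  82  90  84  86  90  86  87  84
159 240 183 115 111 113  97  58  58  46  55  47  53  54  55  98  92  87  92  83  82  90  84  88  80
160 176 109  99 106 111  98 107 105 102 105 109  84  78  81 113 109  98 106 104  95  95  95  91  99
161 101 105 112 108 114 101 108 116 118 122 111 109 106 103 116 112 100 113 115 110 112 108 115 115
162 104 110 106 114 115  93 100 100  94  72  57  75  84 105 107 103  96 111 107 112 111 113 116 109
163 107 114 113 105 109  94 100 107  89  36  24  30  48 102  99  98  89 109 111 109 109 112 108 110
```

```bash
python3 -m creep '[{"translation":[-0.6,1,15],"angular":[0,0,0],"jaw":0.34},{"translation":[-0.6,1,30],"angular":[0,0,0],"jaw":0.34},{"translation":[-0.6,1,42],"angular":[0,0,0],"jaw":0.34},{"translation":[-0.6,1,50],"angular":[0,0,0],"jaw":0.34},{"translation":[-0.6,1,55],"angular":[0,0,0],"jaw":0.34},{"translation":[-0.6,1,55],"angular":[0,0,0],"jaw":0.34},{"translation":[-0.6,1,55],"angular":[0,0,0],"jaw":0.25},{"translation":[-0.6,1,55],"angular":[0,0,0],"jaw":0.2}]'
```

```text
t: 11.55
ee_pos: [434.2, 394.7, 5.0]
orientation: [-0.335, 3.123, 0.001]
ft_force: [-0.3, -0.2, 0.4]
width: 18.0
grasp_force: 0.0
```

```bash
python3 -m creep '[{"translation":[0,0,0],"angular":[0,0,0],"jaw":0.15},{"translation":[0,0,0],"angular":[0,0,0],"jaw":0.1},{"translation":[0,0,0],"angular":[0,0,0],"jaw":0.05},{"translation":[0,0,0],"angular":[0,0,0],"jaw":0.05},{"translation":[0,0,0],"angular":[0,0,0],"jaw":0.05},{"translation":[0,0,0],"angular":[0,0,0],"jaw":0.05},{"translation":[0,0,0],"angular":[0,0,0],"jaw":0.05},{"translation":[0,0,0],"angular":[0,0,0],"jaw":0.05}]'; python3 -c "
from h import *
for i in range(4): ctrl.camera_info('top')
o=ctrl.get_obs();print(o['ee_pos'],o['orientation'],o['ft_force'],o['moment'],o['width'])"
```

```text
t: 12.55
ee_pos: [434.1, 394.6, 4.7]
orientation: [-0.335, 3.123, 0.0]
ft_force: [0.3, 0.1, 3.8]
width: 11.0
grasp_force: 30.0
[434.09 394.62   4.68] [-0.34  3.12  0.  ] [0.27 0.1  3.76] [ 0.09 -0.03  0.01] 11.031581281563398
```

```bash
python3 -m creep '[{"translation":[0,0,-6],"angular":[0,0,0],"jaw":0.05},{"translation":[0,0,-15],"angular":[0,0,0],"jaw":0.05},{"translation":[0,0,-30],"angular":[0,0,0],"jaw":0.05},{"translation":[0,0,-60],"angular":[0,0,0],"jaw":0.05},{"translation":[0,-20,-100],"angular":[0,0,0],"jaw":0.05},{"translation":[5,-70,-130],"angular":[0,0,0],"jaw":0.05},{"translation":[15,-125,-140],"angular":[0,0,0],"jaw":0.05},{"translation":[25,-180,-140],"angular":[0,0,0],"jaw":0.05}]'; python3 - <<'E'
from h import *
im=ctrl.get_image("side")[:,:,::-1].copy();cv2.imwrite("pics/side5.png",im)
yaw=.055;n=Rz(yaw)@[-.5,0,.866];print(n)
M=frame(1.571+yaw,.5236,yaw);print(M)
L=np.array([589.7,-122.5,101])
go(L+n*(27.3-36+36-27.3+100),M)
E
```

```text
t: 13.55
ee_pos: [448.6, 212.2, 146.7]
orientation: [-0.336, 3.12, 0.002]
ft_force: [0.4, -0.1, -0.4]
width: 10.7
grasp_force: 30.0
[-0.5  -0.03  0.87]
[[-0.86 -0.06  0.5 ]
 [-0.05  1.    0.03]
 [-0.5  -0.   -0.87]]
pos [446.84 206.63 145.69] t 13.60 w 10.9 g 30.0 q [ 0.41  0.29  1.95 -0.    0.9  -1.37] F [-1.14 -4.28  0.  ]
translation [-20.7, -344.1, -41.1] angular [0.039, -0.523, 0.155]
```

```bash
python3 -m creep '[{"translation":[-3,-50,-6],"angular":[0.01,-0.13,0.04],"jaw":0.05},{"translation":[-6,-100,-12],"angular":[0.02,-0.26,0.08],"jaw":0.05},{"translation":[-9,-150,-18],"angular":[0.03,-0.39,0.12],"jaw":0.05},{"translation":[-12,-200,-24],"angular":[0.039,-0.523,0.155],"jaw":0.05},{"translation":[-15,-250,-30],"angular":[0.039,-0.523,0.155],"jaw":0.05},{"translation":[-18,-300,-36],"angular":[0.039,-0.523,0.155],"jaw":0.05},{"translation":[-20.7,-344,-41],"angular":[0.039,-0.523,0.155],"jaw":0.05},{"translation":[-20.7,-344,-41],"angular":[0.039,-0.523,0.155],"jaw":0.05}]'; python3 - <<'E'
from h import *
yaw=.055;n=Rz(yaw)@[-.5,0,.866];M=frame(1.571+yaw,.5236,yaw);L=np.array([589.7,-122.5,101])
ims={c:ctrl.get_image(c)[:,:,::-1].copy() for c in("side","top")}
go(L+n*100,M)
o=ctrl.get_obs();A=R.from_rotvec(o["orientation"]).as_matrix();p=o["ee_pos"]
out=[]
for c in ims:
    im=ims[c];cv2.imwrite(f"pics/{c}6.png",im)
    h1=[[x,-y,-36] for x in(10,-10) for y in(5.5,19)]+[[0,0,-27.3+18]]+[[17,0,-27.3],[-17,0,-27.3]]
    U1=proj(c,[p+A@l for l in h1]);U2=proj(c,[p+A@(np.array(l)+[0,0,36])+[0,0,36] for l in h1]);UL=proj(c,L)
    print(c,U1.round(1).tolist(),U2.round(1).tolist())
    x,y=(U1.mean(0)-[33,45]).astype(int);v=cv2.resize(im[y:y+100,x:x+66],None,fx=6,fy=6,interpolation=cv2.INTER_CUBIC);print(c,x,y)
    for U,col in((U1,(255,0,255)),(U2,(0,255,0)),(UL,(255,255,0))):
        for u in U: cv2.drawMarker(v,tuple(int(q) for q in(u-[x,y]+.5)*6),col,cv2.MARKER_CROSS,5,1)
    out.append(v)
cv2.imwrite("pics/i.png",np.hstack(out))
E
```

```text
t: 14.6
ee_pos: [542.5, -122.0, 187.4]
orientation: [-0.067, 2.614, 0.02]
ft_force: [-0.2, 0.1, -0.3]
width: 11.0
grasp_force: 30.0
pos [ 540.51 -118.73  185.82] t 14.70 w 10.8 g 30.0 q [-0.37  0.15  2.16  0.56  0.4  -2.46] F [-0.6   0.25 -0.06]
translation [0.0, -6.5, -2.1] angular [0.002, 0.0, -0.002]
side [[294.2, 272.6], [292.4, 277.5], [302.1, 271.4], [300.3, 276.3], [305.0, 278.0], [294.3, 273.6], [307.6, 271.6]] [[302.5, 272.9], [300.7, 277.9], [310.4, 271.7], [308.7, 276.7], [313.2, 278.3], [302.4, 274.0], [315.9, 271.9]]
side 266 229
top [[405.5, 245.9], [410.7, 247.0], [407.1, 238.3], [412.3, 239.4], [404.0, 240.5], [402.7, 247.7], [405.5, 234.9]] [[406.9, 238.9], [412.1, 240.0], [408.5, 231.3], [413.7, 232.4], [405.4, 233.6], [404.1, 240.7], [406.9, 227.9]]
top 373 196
```

View pics/i.png

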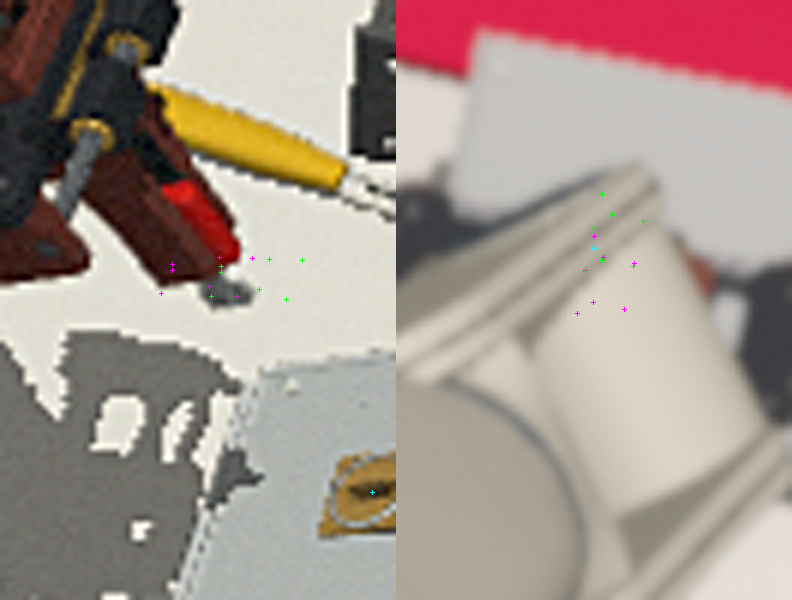

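```bash
cat >> h.py <<'E'
yaw=.055;n=Rz(yaw)@[-.5,0,.866];ML=frame(1.571+yaw,.5236,yaw)
E
python3 - <<'E'
from h import *
L=np.array([589.5,-124.,100.5]);go(L+n*12.7,ML)
E
```

```text
pos [ 540.51 -118.73  185.82] t 14.70 w 10.8 g 30.0 q [-0.37  0.15  2.16  0.56  0.4  -2.46] F [-0.6   0.25 -0.06]
translation [0.6, -8.2, 85.5] angular [0.002, 0.0, -0.002]
```

```bash
python3 -m creep '[{"translation":[0.6,-8,10],"angular":[0,0,0],"jaw":0.05},{"translation":[0.6,-8,25],"angular":[0,0,0],"jaw":0.05},{"translation":[0.6,-8,45],"angular":[0,0,0],"jaw":0.05},{"translation":[0.6,-8,65],"angular":[0,0,0],"jaw":0.05},{"translation":[0.6,-8,78],"angular":[0,0,0],"jaw":0.05},{"translation":[0.6,-8,85],"angular":[0,0,0],"jaw":0.05},{"translation":[0.6,-8,85],"angular":[0,0,0],"jaw":0.05},{"translation":[0.6,-8,85],"angular":[0,0,0],"jaw":0.05}]'; python3 - <<'E'
from h import *
L=np.array([589.5,-124.,100.5])
ims={c:ctrl.get_image(c)[:,:,::-1].copy() for c in("side","top")}
go(L+n*12.7,ML)
o=ctrl.get_obs();A=R.from_rotvec(o["orientation"]).as_matrix();p=o["ee_pos"]
out=[]
for c in ims:
    im=ims[c];cv2.imwrite(f"pics/{c}7.png",im)
    # nose end corners, bit corners, bow bottom corners
    h1=[[7,0,-9.3],[-7,0,-9.3],[9,0,-10.8],[-9,0,-10.8],[17,0,-31.8],[-17,0,-31.8]]+[[10,-19,-36],[-10,-19,-36]]
    U1=proj(c,[p+A@l for l in h1]);UL=proj(c,[L+ML@[x,y,0] for x in(10.5,-10.5)for y in(3.5,-3.5)])
    x,y=(UL.mean(0)-[45,50]).astype(int);v=cv2.resize(im[y:y+72,x:x+66],None,fx=8,fy=8,interpolation=cv2.INTER_CUBIC) if c=="side" else None;print(c,x,y,U1.round(1).tolist(),UL.round(1).tolist())
    if v is None: continue
    for U,col in((U1,(255,0,255)),(UL,(255,255,0))):
        for u in U: cv2.drawMarker(v,tuple(int(q) for q in(u-[x,y]+.5)*8),col,cv2.MARKER_CROSS,5,1)
    cv2.imwrite("pics/j.png",v)
E
```

```text
t: 15.7
ee_pos: [587.1, -119.6, 119.9]
orientation: [-0.063, 2.636, 0.008]
ft_force: [0.5, -0.6, -0.7]
width: 11.1
grasp_force: 30.0
pos [ 587.19 -119.75  120.02] t 15.80 w 11.0 g 30.0 q [-0.32  0.34  2.11  0.66  0.27 -2.54] F [-0.05 -0.38 -0.53]
translation [7.9, -4.4, 5.4] angular [-0.01, -0.018, -0.005]
side 282 261 [[322.5, 302.1], [327.9, 301.5], [321.4, 301.7], [328.4, 301.0], [314.0, 296.1], [327.3, 294.7], [313.5, 301.5], [321.4, 300.7]] [[323.7, 310.3], [322.9, 312.8], [331.7, 309.4], [330.9, 312.0]]
top 361 187 [[404.8, 237.4], [405.9, 232.4], [404.6, 238.2], [406.1, 231.8], [404.1, 241.7], [406.8, 229.5], [411.6, 240.8], [413.2, 233.6]] [[404.1, 240.6], [406.6, 241.1], [405.7, 233.2], [408.1, 233.7]]
```

View pics/j.png

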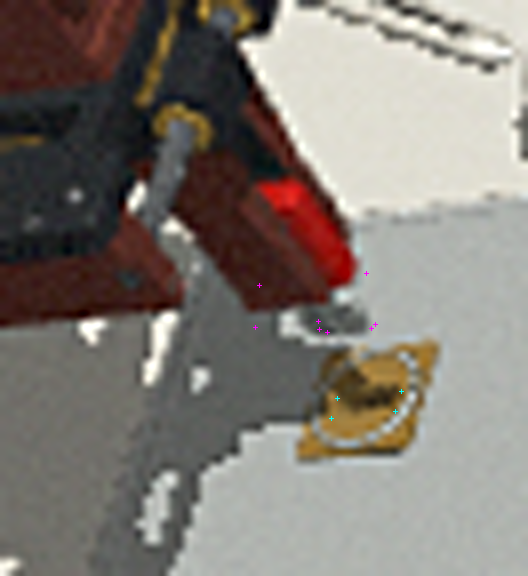

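```bash
python3 -m creep '[{"translation":[0,0,-15],"angular":[0,0,0.187],"jaw":0.05},{"translation":[0,0,-15],"angular":[0,0,0.374],"jaw":0.05},{"translation":[0,0,-15],"angular":[0,0,0.56],"jaw":0.05},{"translation":[0,0,-15],"angular":[0,0,0.747],"jaw":0.05},{"translation":[0,0,-15],"angular":[0,0,0.93],"jaw":0.05},{"translation":[0,0,-15],"angular":[0,0,1.12],"jaw":0.05},{"translation":[0,0,-15],"angular":[0,0,1.31],"jaw":0.05},{"translation":[0,0,-15],"angular":[0,0,1.496],"jaw":0.05}]'; python3 - <<'E'
from h import *
MK=ML@Rz(np.pi)
L=np.array([590,-126.,100.5]);go(L+n*12.7,MK)
E
```

```text
t: 16.8
ee_pos: [579.9, -120.1, 133.1]
orientation: [1.814, 2.045, 0.487]
ft_force: [0.6, 0.1, -1.2]
width: 10.9
grasp_force: 30.0
pos [ 579.92 -120.06  133.13] t 16.80 w 10.9 g 30.0 q [-0.32  0.3   2.11  0.61  0.3  -0.99] F [ 0.64  0.08 -1.18]
translation [-5.8, -7.9, 20.6] angular [-0.007, 0.022, 1.638]
```

```bash
python3 -m creep '[{"translation":[-5.8,-8,5],"angular":[0,0,0.187],"jaw":0.05},{"translation":[-5.8,-8,5],"angular":[0,0,0.374],"jaw":0.05},{"translation":[-5.8,-8,5],"angular":[0,0,0.56],"jaw":0.05},{"translation":[-5.8,-8,5],"angular":[0,0,0.747],"jaw":0.05},{"translation":[-5.8,-8,10],"angular":[0,0,0.93],"jaw":0.05},{"translation":[-5.8,-8,15],"angular":[0,0.01,1.12],"jaw":0.05},{"translation":[-5.8,-8,18],"angular":[-0.005,0.02,1.31],"jaw":0.05},{"translation":[-5.8,-8,20],"angular":[-0.007,0.022,1.496],"jaw":0.05}]'; cat > k.py <<'E'
from h import *
import sys
MK=ML@Rz(np.pi)
L=np.array([590,-126.,100.5]);go(L+n*12.7,MK)
ims={c:ctrl.get_image(c)[:,:,::-1].copy() for c in("side","top")}
o=ctrl.get_obs();A=R.from_rotvec(o["orientation"]).as_matrix();p=o["ee_pos"]
im=ims["side"];cv2.imwrite(f"pics/side{sys.argv[1]}.png",im);cv2.imwrite(f"pics/top{sys.argv[1]}.png",ims["top"])
s=A[1,1] if abs(A[1,1])>.5 else 1;k=-np.sign(s)
print("pred finger corners",proj("side",[p+A@[x,k*19,-36] for x in(10,-10)]).round(1).tolist(),"nose",proj("side",[p+A@[x,0,-9.3] for x in(-7,7)]).round(1).tolist(),"L",proj("side",[590,-122,100.5]))
u=proj("side",p+A@[0,0,-20])[0].astype(int)
b=im[u[1]-14:u[1]+22,u[0]-20:u[0]+20].astype(int);print("origin",u-[20,14])
h=cv2.cvtColor(np.uint8(b),cv2.COLOR_BGR2HSV)
for r in range(b.shape[0]):
    print(u[1]-14+r,"".join('R' if (p_[2]>p_[1]+70 and p_[0]<70 and p_[1]<60) else 'f' if p_[2]>p_[1]+18 and p_[2]<90 else 'g' if p_[2]>p_[0]+40 else '#' if p_.sum()<330 and p_.sum()>180 else 'k' if p_.sum()<=180 else '+' if p_.sum()<460 else '.' for p_ in b[r]))
E
python3 k.py 8
```

```text
t: 17.8
ee_pos: [583.3, -126.5, 111.8]
orientation: [2.999, 0.303, 0.806]
ft_force: [0.8, 0.9, 0.4]
width: 11.1
grasp_force: 30.0
pos [ 583.29 -126.55  111.81] t 17.80 w 11.1 g 30.0 q [-0.35  0.35  2.12  0.85  0.27  0.24] F [0.78 0.95 0.41]
translation [0.2, -0.2, 0.5] angular [-0.002, 0.001, 0.145]
pred finger corners [[319.6, 304.2], [311.5, 306.2]] nose [[319.6, 306.6], [325.2, 305.2]] L [[327.77 310.5 ]]
origin [300 288]
288 ####fffffffRRRRRRR+............+..+.....
289 ###kffffffffRRRRRRg+.......+............
290 ###kfffffffffRRRRRRf+...................
291 ###kffffffgffgRRRRRR#...................
292 f##fffffffffffgRRRRRR+..................
293 fffffffffffffffRRRRRRg..................
294 ffffffffffffffffRRRRRR+.................
295 fffgfffffffffffffRRRRRR.................
296 fffffffffffffffffgRRRRRg................
297 ffffffffffffffffffRRRRRR................
298 k#fffffffffffffffffRRRRR................
299 kkfff#ffffffffffffffRRRg................
300 ffffff##ffffffffffffR##.................
301 ffffff##kffffffffffff...................
302 ffff#####ffffffffffff..+.............
[... 248 characters left out ...]
#######ggggggggggg.gg....
309 +######################kggggggggg#g+....
310 #######################ggfgggkkgg.g.....
311 ###.+#################gggkkkkkgg.+g.....
312 ######################gggggggggg.g......
313 ####################g.ggggggggg.gg+.....
314 ####################k+gggggggg.ggg......
315 ####################gg+ggggg.+gggg......
316 ##################.gggg+..++ggggg.......
317 ##############.....ggggggggfkkkk+.......
318 ###########........++#++................
319 #########...............................
320 #######.................................
321 ######..................................
322 ...###..................................
323 ...###..................................
```

```bash
python3 - <<'E'
from h import *
p=np.array([437.9,198.5,28.6]);A=R.from_rotvec([0.334,-3.121,0.001]).as_matrix()
for c,o,w,h in(("top",(262,250),42,18),("side",(290,200),34,26)):
    im=cv2.imread(f"pics/{c}3.png").astype(int)
    print(c,proj(c,[p+A@[x,y,-36] for y in(-28.5,-15,15,28.5) for x in(10,-10)]).round(1).tolist())
    for r in range(o[1],o[1]+h): print(r," ".join("%3d"%(im[r,q][2]) for q in range(o[0],o[0]+w)))
E
```

```text
top [[289.7, 264.6], [290.3, 257.9], [284.8, 264.3], [285.5, 257.6], [274.2, 263.6], [274.9, 257.0], [269.4, 263.3], [270.1, 256.7]]
250 132 131 131 130 128 128 126 126 126 124 124 122 122 121 120 119 119 118 117 117 115 114 114 113 113 112 111 110 108 107 105 104 103 103 102 102 101  99  98  95  93  92
251 124 123 122 121 120 120 119 118 118 117 116 116 115 114 113 113 112 113 111 109 108 105 104 102 101 101  99  97  94  91  88  87  86  85  87  87  87  84  82  80  78  77
252 116 116 115 114 113 113 112 111 111 109 108 108 109 110 109 110 110 111 110 105  96  90  86  83  80  78  75  74  70  68  70  78  82  84  82  78  73  71  72  70  70  68
253 109 108 106 103 103 102 101 101 102  99  95  97 101 104 105 107 109 111 110 105  88  70  60  58  53  50  50  48  48  62  93 119 130 130 124 110  90  74  69  67  67  70
254  97  93  90  87  85  83  81  83  86  84  80  81  87  93  94  97  99 102 103  98  79  56  40  38  34  34  33  33  43  76 123 157 169 171 167 152 126  93  72  67  67  70
255  74  71  65  62  60  58  57  63  71  72  70  72  76  79  82  81  84  84  84  82  66  49  35  32  31  31
[... 5202 characters left out ...]

221 111 111 107 116 113 107 112 107 110 113 111 107 112 112 115 108 108 111 109 114 111 106 110 110 110 114 109 111 115 111 107 110 112 113
222 107 111 114 108 113 114 114 110 113 112 111 110 110 111 107 112 115 113 109 112 108 114 114 109 105 112 115 113 109 108 109 109 109 110
223 115 113 114 114 111 111 112 109 112 112 114 106 112 114 110 109 111 112 110 112 109 113 114 113 108 114 113 111 110 109 112 113 113 112
224 114 112 110 110 108 111 111 112 111 108 114 110 113 108 111 110 109 112 111 113 112 109 108 111 114 111 112 114 112 112 111 115 113 109
225 114 112 111 107 114 113 111 109 108 112 113 108 111 109 108 112 113 111 111 109 112 112 111 109 109 113 111 111 109 106 111 113 117 112
```

```bash
python3 -m creep '[{"translation":[0,-1.2,0],"angular":[0,0,0.145],"jaw":0.05},{"translation":[0,-2.5,4],"angular":[0,0,0.145],"jaw":0.05},{"translation":[0,-2.5,9],"angular":[0,0,0.145],"jaw":0.05},{"translation":[0,-2.5,14],"angular":[0,0,0.145],"jaw":0.05},{"translation":[0,-2.5,18],"angular":[0,0,0.145],"jaw":0.05},{"translation":[0,-2.5,18],"angular":[0,0,0.145],"jaw":0.05},{"translation":[0,-2.5,18],"angular":[0,0,0.145],"jaw":0.05},{"translation":[0,-2.5,18],"angular":[0,0,0.145],"jaw":0.05}]'; sed -i 's/\[590,-126.,100.5\]/[589.7,-123.5,100.5]/;s/,k\*19,/,k*13.5,/' k.py; python3 k.py 9
```

```text
t: 18.9
ee_pos: [591.9, -123.3, 95.9]
orientation: [-3.02, -0.095, -0.808]
ft_force: [0.2, -0.1, -0.1]
width: 10.6
grasp_force: 30.0
pos [ 591.9  -123.25   95.93] t 18.90 w 10.6 g 30.0 q [-0.33  0.39  2.12  0.94  0.24  0.3 ] F [ 0.23 -0.14 -0.1 ]
translation [0.3, 0.1, -17.8] angular [-0.002, 0.001, 0.007]
pred finger corners [[323.2, 307.0], [315.4, 307.9]] nose [[323.7, 310.1], [329.1, 309.5]] L [[327.77 310.5 ]]
origin [304 292]
292 ##fffffffgfffRRRRff.....................
293 #kfffffffffRRRRRRRf+....................
294 #fffffffffffRRRRRRRf+...................
295 kfffffffffffgRRRRRRgf+..................
296 kffffffffffffRRRRRRRff..................
297 #ffffffffffgffgRRRRRRf+.................
298 ##ffffffffffffffRRRRRR+.................
299 ###fffffffffffffRRRRRR+.................
300 ####ffffffffffgfgRRRRRR+................
301 #####ffffffffffffgRRRRRR................
302 #####kffffffffffffgRRRRR................
303 #######ffffffffffffRRRRR.......g........
304 ff#####kfffffffffffgRRRg...gggggg.......
305 ff######fffffffffffffk++#ggg.#ggg.......
306 #########fffffffffff##ggggggg.
[... 255 characters left out ...]
###gggggggggg.g+.........
313 ##################ggggggggg.gg+.........
314 ################g#fggggggg.ggg..........
315 ################kk+#gggg.+gggg..........
316 ##############.gggg+...+ggggg+..........
317 #########......ggggggggfkkk#+...........
318 #########......++#++....................
319 ########................................
320 ########................................
321 ######..................................
322 .+##....................................
323 ####....................................
324 ###.....................................
325 ###.....................................
326 ###.....................................
327 ###.....................................
```

```bash
python3 -m creep '[{"translation":[0.5,0,1],"angular":[0,0,0.007],"jaw":0.05},{"translation":[0.5,0,2],"angular":[0,0,0.007],"jaw":0.05},{"translation":[0.5,0,3],"angular":[0,0,0.007],"jaw":0.05},{"translation":[0.5,0,4],"angular":[0,0,0.007],"jaw":0.05},{"translation":[0.5,0,5],"angular":[0,0,0.007],"jaw":0.05},{"translation":[0.5,0,6],"angular":[0,0,0.007],"jaw":0.05},{"translation":[0.5,0,6],"angular":[0,0,0.007],"jaw":0.05},{"translation":[0.5,0,6],"angular":[0,0,0.007],"jaw":0.05}]'; cat >k2.py <<'E'
from h import *
MK=ML@Rz(np.pi);L=np.array([589.7,-123.5,100.5])
go(L-27.3*n,MK);o=ctrl.get_obs();A=R.from_rotvec(o["orientation"]).as_matrix();print("tool F",A.T@o["ft_force"],"M",A.T@o["moment"]*1000)
E
python3 k2.py
```

```text
t: 20.0
ee_pos: [595.2, -123.0, 90.8]
orientation: [-3.018, -0.084, -0.807]
ft_force: [0.3, -0.2, -0.7]
width: 10.7
grasp_force: 30.0
pos [ 595.24 -123.01   90.8 ] t 20.00 w 10.7 g 30.0 q [-0.33  0.41  2.11  0.97  0.23  0.28] F [ 0.34 -0.19 -0.74]
translation [0.1, 0.2, 16.1] angular [-0.002, 0.001, 0.0]
tool F [-0.09  0.21  0.81] M [  46.57 -228.59    9.61]
```

```bash
python3 -m creep '[{"translation":[0,0,1],"angular":[0,0,0],"jaw":0.05},{"translation":[0,0,2],"angular":[0,0,0],"jaw":0.05},{"translation":[0,0,3],"angular":[0,0,0],"jaw":0.05},{"translation":[0,0,4],"angular":[0,0,0],"jaw":0.05},{"translation":[0,0,5],"angular":[0,0,0],"jaw":0.05},{"translation":[0,0,6],"angular":[0,0,0],"jaw":0.05},{"translation":[0,0,6],"angular":[0,0,0],"jaw":0.05},{"translation":[0,0,6],"angular":[0,0,0],"jaw":0.05}]';python3 k2.py
```

```text
t: 21.0
ee_pos: [598.2, -122.8, 85.6]
orientation: [-3.018, -0.084, -0.806]
ft_force: [-0.1, -0.4, -0.8]
width: 10.6
grasp_force: 30.0
pos [ 598.23 -122.77   85.57] t 21.00 w 10.6 g 30.0 q [-0.33  0.42  2.11  1.    0.23  0.25] F [-0.14 -0.43 -0.79]
translation [0.1, 0.3, 10.1] angular [-0.002, 0.001, 0.0]
tool F [-0.54  0.42  0.6 ] M [ 118.28 -316.36   -1.5 ]
```

```bash
python3 -m creep '[{"translation":[0,0,1],"angular":[0,0,0],"jaw":0.05},{"translation":[0,0,2],"angular":[0,0,0],"jaw":0.05},{"translation":[0,0,3],"angular":[0,0,0],"jaw":0.05},{"translation":[0,0,4],"angular":[0,0,0],"jaw":0.05},{"translation":[0,0,5],"angular":[0,0,0],"jaw":0.05},{"translation":[0,0,6],"angular":[0,0,0],"jaw":0.05},{"translation":[0,0,7],"angular":[0,0,0],"jaw":0.05},{"translation":[0,0,7],"angular":[0,0,0],"jaw":0.05}]';python3 k2.py
```

```text
t: 22.0
ee_pos: [601.8, -122.6, 79.5]
orientation: [-3.018, -0.084, -0.806]
ft_force: [-0.1, 0.9, 0.3]
width: 10.7
grasp_force: 30.0
pos [ 601.78 -122.6    79.48] t 22.00 w 10.7 g 30.0 q [-0.33  0.44  2.1   1.04  0.22  0.21] F [-0.07  0.92  0.33]
translation [0.0, 0.2, 3.0] angular [-0.002, 0.001, 0.0]
tool F [ 0.15 -0.92 -0.29] M [ 284.66 -251.51    1.79]
```

```bash
python3 -m creep '[{"translation":[0,0,1],"angular":[0,0,0],"jaw":0.05},{"translation":[0,0,2],"angular":[0,0,0],"jaw":0.05},{"translation":[0,0,2.5],"angular":[0,0,0],"jaw":0.05},{"translation":[0,0,3],"angular":[0,0,0],"jaw":0.05},{"translation":[0,0,3.5],"angular":[0,0,0],"jaw":0.05},{"translation":[0,0,4],"angular":[0,0,0],"jaw":0.05},{"translation":[0,0,4],"angular":[0,0,0],"jaw":0.05},{"translation":[0,0,4],"angular":[0,0,0],"jaw":0.05}]';python3 k2.py
```

```text
t: 23.0
ee_pos: [602.8, -122.5, 78.0]
orientation: [-3.018, -0.084, -0.81]
ft_force: [-23.2, 0.9, 32.6]
width: 10.8
grasp_force: 30.0
pos [ 602.8  -122.51   78.03] t 23.00 w 10.8 g 30.0 q [-0.33  0.44  2.1   1.06  0.22  0.19] F [-23.2    0.93  32.65]
translation [-0.1, 0.3, 1.3] angular [-0.002, -0.001, 0.0]
tool F [ -3.67  -2.28 -39.83] M [ 457.58 -920.83   -6.67]
```

```bash
python3 -m creep '[{"translation":[0,0,-1.7],"angular":[0,0,0.17],"jaw":0.05},{"translation":[0,0,-1.7],"angular":[0,0,0.35],"jaw":0.05},{"translation":[0,0,-1.7],"angular":[0,0,0.53],"jaw":0.05},{"translation":[0,0,-1.7],"angular":[0,0,0.71],"jaw":0.05},{"translation":[0,0,-1.7],"angular":[0,0,0.89],"jaw":0.05},{"translation":[0,0,-1.7],"angular":[0,0,1.07],"jaw":0.05},{"translation":[0,0,-1.7],"angular":[0,0,1.25],"jaw":0.05},{"translation":[0,0,-1.7],"angular":[0,0,1.42],"jaw":0.05}]';python3 k2.py
```

```text
t: 24.0
ee_pos: [603.7, -122.4, 79.0]
orientation: [-2.119, 1.73, -0.541]
ft_force: [-6.3, 2.7, 12.3]
width: 10.9
grasp_force: 30.0
pos [ 603.69 -122.42   79.05] t 24.00 w 10.9 g 30.0 q [-0.33  0.44  2.1   1.05  0.22  1.62] F [-6.31  2.73 12.25]
translation [0.1, 1.5, 1.7] angular [-0.002, 0.001, -1.425]
tool F [ -2.95  -1.26 -13.68] M [ 183.79 -703.77 -112.75]
```

```bash
python3 -m creep '[{"translation":[0,0,0],"angular":[0,0,0.03],"jaw":0.05},{"translation":[0,0,0],"angular":[0,0,0.06],"jaw":0.05},{"translation":[0,0,0],"angular":[0,0,0.08],"jaw":0.05},{"translation":[0,0,0],"angular":[0,0,0.08],"jaw":0.05},{"translation":[0,0,0],"angular":[0,0,0.08],"jaw":0.05},{"translation":[0,0,0],"angular":[0,0,0.08],"jaw":0.05},{"translation":[0,0,0],"angular":[0,0,0.08],"jaw":0.05},{"translation":[0,0,0],"angular":[0,0,0.08],"jaw":0.05}]';python3 k2.py; python3 -c "
from h import *
im=ctrl.get_image('side')[:,:,::-1].copy();cv2.imwrite('pics/side10.png',im)
print(ctrl.look_for('side','drawer_front')[:2])"
```

```text
t: 25.0
ee_pos: [603.7, -122.5, 79.0]
orientation: [-2.046, 1.8, -0.52]
ft_force: [-6.0, 2.7, 13.4]
width: 10.8
grasp_force: 30.0
pos [ 603.66 -122.48   79.02] t 25.00 w 10.8 g 30.0 q [-0.33  0.44  2.1   1.05  0.22  1.69] F [-6.03  2.74 13.43]
translation [0.1, 1.4, 1.7] angular [-0.002, 0.001, -1.499]
tool F [ -2.97  -1.86 -14.56] M [ 210.7  -666.49 -214.9 ]
[{'rect': [245.1, 292.7, 307.2, 377.7], 'score': 0.9}, {'rect': [349.0, 252.1, 362.9, 281.9], 'score': 0.67}]
```

```bash
python3 -m creep '[{"translation":[0,0,0],"angular":[0,0,-0.187],"jaw":0.05},{"translation":[0,0,0],"angular":[0,0,-0.374],"jaw":0.05},{"translation":[0,0,0],"angular":[0,0,-0.56],"jaw":0.05},{"translation":[0,0,0],"angular":[0,0,-0.747],"jaw":0.05},{"translation":[0,0,0],"angular":[0,0,-0.934],"jaw":0.05},{"translation":[0,0,0],"angular":[0,0,-1.12],"jaw":0.05},{"translation":[0,0,0],"angular":[0,0,-1.308],"jaw":0.05},{"translation":[0,0,0],"angular":[0,0,-1.496],"jaw":0.05}]';python3 k2.py
```

```text
t: 26.1
ee_pos: [603.4, -122.5, 78.8]
orientation: [-3.018, -0.086, -0.81]
ft_force: [-7.3, 2.3, 13.4]
width: 10.5
grasp_force: 30.0
pos [ 603.35 -122.54   78.82] t 26.10 w 10.5 g 30.0 q [-0.33  0.44  2.1   1.05  0.22  0.19] F [-7.31  2.25 13.39]
translation [-1.0, 0.2, 1.7] angular [-0.002, -0.001, 0.001]
tool F [  0.5   -2.68 -15.18] M [ 491.5  -104.45   48.01]
```

```bash
python3 -m creep '[{"translation":[0,0,0],"angular":[0,0,0.04],"jaw":0.05},{"translation":[0,0,0],"angular":[0,0,0.04],"jaw":0.05},{"translation":[0,0,-2],"angular":[0,0,0.04],"jaw":0.05},{"translation":[0,0,-5],"angular":[0,0,0.04],"jaw":0.05},{"translation":[0,0,-10],"angular":[0,0,0.04],"jaw":0.05},{"translation":[0,0,-18],"angular":[0,0,0.04],"jaw":0.05},{"translation":[0,0,-30],"angular":[0,0,0.04],"jaw":0.05},{"translation":[0,0,-50],"angular":[0,0,0.04],"jaw":0.05}]';python3 k2.py
```

```text
t: 27.1
ee_pos: [577.6, -124.5, 121.0]
orientation: [-3.009, -0.015, -0.802]
ft_force: [-0.9, -1.1, -0.5]
width: 10.5
grasp_force: 30.0
pos [ 577.64 -124.46  121.  ] t 27.10 w 10.5 g 30.0 q [-0.35  0.33  2.13  0.8   0.28  0.49] F [-0.91 -1.05 -0.49]
translation [0.3, -0.2, 51.1] angular [-0.001, 0.002, -0.045]
tool F [-1.03  1.05 -0.05] M [  32.03 -218.82   34.25]
```

```bash
python3 -c "
from h import *
go([470,60,170],frame(-0.2))"
```

```text
pos [ 577.64 -124.46  121.  ] t 27.10 w 10.5 g 30.0 q [-0.35  0.33  2.13  0.8   0.28  0.49] F [-0.91 -1.05 -0.49]
translation [-68.5, -187.3, -90.8] angular [0.333, -0.454, -1.327]
```

```bash
python3 -m creep '[{"translation":[-5,-5,-40],"angular":[0.04,-0.056,-0.166],"jaw":0.05},{"translation":[-12,-30,-80],"angular":[0.083,-0.113,-0.332],"jaw":0.05},{"translation":[-22,-60,-91],"angular":[0.125,-0.17,-0.498],"jaw":0.05},{"translation":[-33,-90,-91],"angular":[0.166,-0.227,-0.664],"jaw":0.05},{"translation":[-44,-120,-91],"angular":[0.208,-0.284,-0.83],"jaw":0.05},{"translation":[-55,-150,-91],"angular":[0.25,-0.34,-0.995],"jaw":0.05},{"translation":[-65,-175,-91],"angular":[0.29,-0.4,-1.16],"jaw":0.05},{"translation":[-68.5,-187,-91],"angular":[0.333,-0.454,-1.327],"jaw":0.05}]'; python3 -c "
from h import *
A=R.from_rotvec([-.335,3.123,0]).as_matrix();print(np.arctan2(A[1,1],A[0,1]))
go([437,380,140],frame(.9));go([434.1,394.6,100],A)"
```

```text
t: 28.1
ee_pos: [469.9, 60.5, 170.2]
orientation: [2.425, 1.995, -0.001]
ft_force: [0.6, -0.5, -0.0]
width: 10.6
grasp_force: 30.0
1.7845163787290763
pos [469.86  60.51 170.24] t 28.10 w 10.6 g 30.0 q [ 0.1   0.22  1.97 -0.    0.95  0.3 ] F [ 0.62 -0.48 -0.01]
translation [307.2, -93.9, 29.7] angular [-0.0, 0.002, -1.094]
pos [469.86  60.51 170.24] t 28.10 w 10.6 g 30.0 q [ 0.1   0.22  1.97 -0.    0.95  0.3 ] F [ 0.62 -0.48 -0.01]
translation [321.0, -99.6, 69.7] angular [-0.002, 0.001, -1.979]
```

```bash
python3 -m creep '[{"translation":[45,-14,0],"angular":[0,0,-0.186],"jaw":0.05},{"translation":[95,-30,0],"angular":[0,0,-0.372],"jaw":0.05},{"translation":[145,-45,0],"angular":[0,0,-0.558],"jaw":0.05},{"translation":[195,-61,0],"angular":[0,0,-0.745],"jaw":0.05},{"translation":[245,-76,0],"angular":[0,0,-0.93],"jaw":0.05},{"translation":[290,-90,10],"angular":[0,0,-1.115],"jaw":0.05},{"translation":[315,-98,30],"angular":[0,0,-1.3],"jaw":0.05},{"translation":[321,-100,50],"angular":[0,0,-1.487],"jaw":0.05}]'; python3 -c "
from h import *
A=R.from_rotvec([-.335,3.123,0]).as_matrix()
go([434.1,394.6,32],A)"
```

```text
t: 29.1
ee_pos: [436.1, 396.2, 119.9]
orientation: [0.432, 3.109, 0.003]
ft_force: [0.9, -0.4, 0.3]
width: 10.8
grasp_force: 30.0
pos [436.07 396.23 119.88] t 29.10 w 10.8 g 30.0 q [ 0.72  0.45  1.76 -0.    0.92 -0.58] F [ 0.9  -0.37  0.29]
translation [1.7, -2.3, 87.9] angular [0.001, 0.002, -0.49]
```

```bash
python3 -m creep '[{"translation":[1.7,-2.3,10],"angular":[0,0,-0.18],"jaw":0.05},{"translation":[1.7,-2.3,30],"angular":[0,0,-0.36],"jaw":0.05},{"translation":[1.7,-2.3,50],"angular":[0,0,-0.49],"jaw":0.05},{"translation":[1.7,-2.3,70],"angular":[0,0,-0.49],"jaw":0.05},{"translation":[1.7,-2.3,85],"angular":[0,0,-0.49],"jaw":0.05},{"translation":[1.7,-2.3,90],"angular":[0,0,-0.49],"jaw":0.05},{"translation":[1.7,-2.3,90],"angular":[0,0,-0.49],"jaw":0.05},{"translation":[1.7,-2.3,90],"angular":[0,0,-0.49],"jaw":0.05}]'; python3 -c "
from h import *
A=R.from_rotvec([-.335,3.123,0]).as_matrix()
go([434.1,394.6,4.7],A)"
```

```text
t: 30.1
ee_pos: [434.1, 393.1, 30.9]
orientation: [-0.323, 3.123, 0.002]
ft_force: [0.0, 0.4, 0.3]
width: 11.0
grasp_force: 30.0
pos [434.08 393.15  30.93] t 30.10 w 11.0 g 30.0 q [ 0.72  0.58  1.81 -0.    0.75 -1.06] F [0.03 0.38 0.26]
translation [-0.3, 1.4, 26.2] angular [0.001, 0.001, -0.007]
```

```bash
python3 -m creep '[{"translation":[-0.3,1.3,0],"angular":[0,0,-0.007],"jaw":0.05},{"translation":[-0.3,1.3,4],"angular":[0,0,-0.007],"jaw":0.05},{"translation":[-0.3,1.3,8],"angular":[0,0,-0.007],"jaw":0.05},{"translation":[-0.3,1.3,11],"angular":[0,0,-0.007],"jaw":0.05},{"translation":[-0.3,1.3,14],"angular":[0,0,-0.007],"jaw":0.05},{"translation":[-0.3,1.3,16],"angular":[0,0,-0.007],"jaw":0.05},{"translation":[-0.3,1.3,18],"angular":[0,0,-0.007],"jaw":0.05},{"translation":[-0.3,1.3,18],"angular":[0,0,-0.007],"jaw":0.05}]'
```

```text
t: 31.1
ee_pos: [433.6, 394.1, 12.1]
orientation: [-0.335, 3.123, 0.0]
ft_force: [0.3, -0.4, -0.5]
width: 11.0
grasp_force: 30.0
```

```bash
python3 -m creep '[{"translation":[0,0,2],"angular":[0,0,0],"jaw":0.05},{"translation":[0,0,4],"angular":[0,0,0],"jaw":0.05},{"translation":[0,0,5.5],"angular":[0,0,0],"jaw":0.05},{"translation":[0,0,6.5],"angular":[0,0,0],"jaw":0.05},{"translation":[0,0,7.5],"angular":[0,0,0],"jaw":0.05},{"translation":[0,0,8],"angular":[0,0,0],"jaw":0.05},{"translation":[0,0,8.5],"angular":[0,0,0],"jaw":0.05},{"translation":[0,0,8.5],"angular":[0,0,0],"jaw":0.05}]'
```

```text
t: 32.1
ee_pos: [433.7, 394.2, 4.6]
orientation: [-0.334, 3.123, 0.001]
ft_force: [-1.4, -1.6, 8.9]
width: 10.5
grasp_force: 30.0
```

```bash
python3 -m creep '[{"translation":[0,0,-0.5],"angular":[0,0,0],"jaw":0.34},{"translation":[0,0,-0.5],"angular":[0,0,0],"jaw":0.34},{"translation":[0,0,-0.5],"angular":[0,0,0],"jaw":0.34},{"translation":[0,0,-15],"angular":[0,0,0],"jaw":0.34},{"translation":[0,0,-40],"angular":[0,0,0],"jaw":0.34},{"translation":[0,0,-80],"angular":[0,0,0],"jaw":0.34},{"translation":[0,-30,-100],"angular":[0,0,0],"jaw":0.34},{"translation":[10,-85,-100],"angular":[0,0,0],"jaw":0.34}]'; python3 - <<'E'
from h import *
s=ctrl.get_image("side")[:,:,::-1].copy();t=ctrl.get_image("top")[:,:,::-1].copy();cv2.imwrite("pics/side11.png",s);cv2.imwrite("pics/top11.png",t)
H={"red":((0,120,50),(8,255,255)),"blue":((105,100,40),(128,255,255)),"green":((50,100,30),(85,255,255))}
for k,(lo,hi) in H.items():
    try: cs,ns,_=cen(s,(312,155,345,200),lo,hi);print(k,cs,ns)
    except Exception as e: print(k,e)
print([ctrl.look_for("side",l)[:1] for l in("drawer_front","cabinet","peeler")])
# peeler: handle centroid in robot coords, grasp at balance (x=-25 -> 7.5mm ahead of handle centre)
h=-0.133;d=np.array([np.cos(h),np.sin(h)])
g=np.array([458.4,99.5-1.5])+7.5*d;print("grasp",g)
go([*g,60],frame(h+np.pi/2))
E
```

```text
t: 33.1
ee_pos: [444.0, 310.4, 106.8]
orientation: [-0.338, 3.117, 0.005]
ft_force: [0.4, -0.5, 0.7]
width: 29.8
grasp_force: 0.0
red [324.85 161.23] 240
blue [326.85 174.92] 123
green [325.54 186.04] 129
[[{'rect': [243.6, 284.9, 304.8, 376.3], 'score': 0.75}], [{'rect': [244.1, 283.6, 367.9, 394.6], 'score': 0.6}], [{'rect': [286.5, 242.9, 341.8, 268.8], 'score': 0.9}]]
grasp [465.83  97.01]
pos [442.44 309.38 104.61] t 33.35 w 29.8 g 0.0 q [ 0.59  0.41  1.88  0.    0.85 -1.2 ] F [-0.08  0.25 -0.71]
translation [22.0, -212.6, 44.3] angular [0.002, 0.002, 0.346]
```

```bash
python3 - <<'E'
from h import *
t=cv2.imread("pics/top0.png");s=cv2.imread("pics/side0.png")
lo,hi=(20,120,60),(33,255,255)
h=-.133;d=np.array([np.cos(h),np.sin(h)]);nn=np.array([-d[1],d[0]])
for nm,im,box in(("side",s,(275,235,350,275)),("top",t,(300,230,340,290))):
    _,_,px=cen(im,box,lo,hi)
    q=np.array([tri(*((u,None) if nm=="side" else (None,u)),8.5)[0][:2] for u in px])
    a=q@d;b=q@nn;w=np.linalg.eigh(np.cov(q.T))[1][:,1]
    print(nm,"along",a.min(),a.max(),"mid pt",(a.min()+a.max())/2*d+(b.min()+b.max())/2*nn,"width",np.ptp(b),"heading",np.arctan2(-w[1],-w[0]) if w[0]<0 else np.arctan2(w[1],w[0]))
print("disp corner bottom",tri([324.5,254],None,0)[0],"top",tri([324.5,234],None,85)[0])
c=np.array([458.4,98.])-7.5*d;print(c);go([*c,60],frame(h+np.pi/2))
E
```

```text
side along 391.05071950916357 495.3903541861464 mid pt [460.16  97.11] width 29.265592822626076 heading -0.13006350482494505
top along 393.28481311119634 493.5645254553977 mid pt [460.83 100.57] width 20.307244448689772 heading -0.12711800992581238
disp corner bottom [510.66 112.57  -0.  ] top [510.52 107.05  85.  ]
[450.97  98.99]
pos [442.44 309.38 104.61] t 33.35 w 29.8 g 0.0 q [ 0.59  0.41  1.88  0.    0.85 -1.2 ] F [-0.08  0.25 -0.71]
translation [36.2, -207.5, 44.3] angular [0.002, 0.002, 0.346]
```

```bash
python3 -m creep '[{"translation":[9,-58,0],"angular":[0,0,0.12],"jaw":0.5},{"translation":[18,-116,0],"angular":[0,0,0.24],"jaw":0.5},{"translation":[27,-174,10],"angular":[0,0,0.346],"jaw":0.5},{"translation":[32.3,-208.3,35],"angular":[0,0,0.346],"jaw":0.5},{"translation":[32.3,-208.3,70],"angular":[0,0,0.346],"jaw":0.5},{"translation":[32.3,-208.3,95],"angular":[0,0,0.346],"jaw":0.5},{"translation":[32.3,-208.3,95],"angular":[0,0,0.346],"jaw":0.5},{"translation":[32.3,-208.3,95],"angular":[0,0,0.346],"jaw":0.5}]'; python3 - <<'E'
from h import *
go([455,98,-30],frame(-.13+np.pi/2))
s=ctrl.get_image("side")[:,:,::-1].copy();cv2.imwrite("pics/side12.png",s)
p=[(k,cen(s,(312,155,345,200),lo,hi)[:2]) for k,lo,hi in(("red",(0,180,80),(8,255,255)),("blue",(105,100,40),(128,255,255)))];print(p)
# cabinet/drawer corner measurement by look_for
for l in("drawer_floor","drawer_front","drawer"): print(l,[(np.round(d["rect"]).tolist(),round(d["score"],2)) for d in ctrl.look_for("side",l)[:2]])
c0=np.array([602.4,-155.7,0])
for nm,P in(("front outer top",[[-155,102,63],[-155,-102,63],[-155,-102,5]]),("inner floor",[[-151,94,11],[-151,-94,11],[-65,94,68],[-65,-94,68]])):
    print(nm,proj("side",np.array(P)@Rz(.055).T+c0).round(1).tolist())
v=cv2.resize(s[270:400,235:345],None,fx=5,fy=4.6)
cv2.imwrite("pics/l.png",cv2.resize(s[275:395,238:338],None,fx=5,fy=5,interpolation=cv2.INTER_CUBIC))
E
```

```text
t: 34.35
ee_pos: [455.2, 99.3, 9.2]
orientation: [0.207, 3.133, 0.001]
ft_force: [0.1, -0.6, 0.7]
width: 43.8
grasp_force: 0.0
pos [455.24  99.3    9.2 ] t 34.35 w 43.8 g 0.0 q [ 0.19  0.5   2.07  0.    0.56 -1.25] F [ 0.12 -0.59  0.65]
translation [0.1, -1.4, 39.2] angular [0.001, 0.002, -0.002]
[('red', (array([328.04, 164.04]), 112)), ('blue', (array([327.34, 174.8 ]), 123))]
drawer_floor [([243.0, 283.0, 304.0, 375.0], 0.95), ([322.0, 163.0, 339.0, 209.0], 0.27)]
drawer_front [([247.0, 283.0, 306.0, 376.0], 0.9)]
drawer [([245.0, 284.0, 307.0, 375.0], 0.89), ([318.0, 166.0, 335.0, 207.0], 0.17)]
front outer top [[275.7, 283.5], [247.9, 355.5], [250.0, 368.4]]
inner floor [[277.2, 299.1], [252.6, 364.5], [311.2, 293.0], [288.4, 360.9]]
```

View pics/l.png

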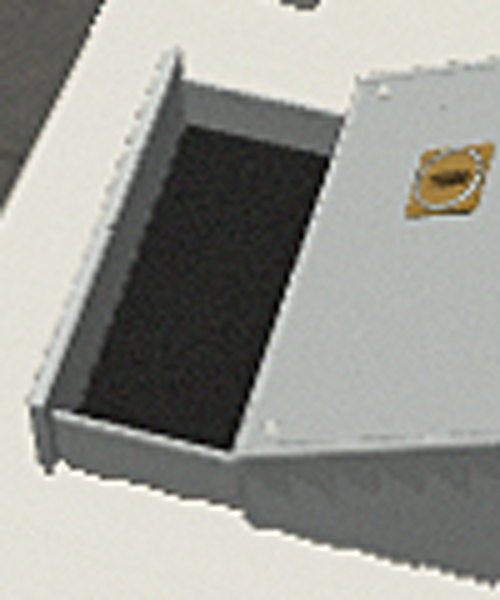

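```bash
python3 -m creep '[{"translation":[0,-1.4,15],"angular":[0,0,0],"jaw":0.5},{"translation":[0,-1.4,28],"angular":[0,0,0],"jaw":0.5},{"translation":[0,-1.4,36],"angular":[0,0,0],"jaw":0.5},{"translation":[0,-1.4,39],"angular":[0,0,0],"jaw":0.5},{"translation":[0,-1.4,39],"angular":[0,0,0],"jaw":0.35},{"translation":[0,-1.4,39],"angular":[0,0,0],"jaw":0.25},{"translation":[0,-1.4,39],"angular":[0,0,0],"jaw":0.2},{"translation":[0,-1.4,39],"angular":[0,0,0],"jaw":0.2}]'
```

```text
t: 35.55
ee_pos: [454.5, 97.2, -30.1]
orientation: [0.208, 3.133, 0.001]
ft_force: [-0.1, 0.5, 0.3]
width: 24.7
grasp_force: 30.0
```

```bash
python3 -m creep '[{"translation":[0,0,-50],"angular":[0,0,0],"jaw":0.2},{"translation":[0,0,-110],"angular":[0,0,0.18],"jaw":0.2},{"translation":[-9,-37,-130],"angular":[0,0,0.36],"jaw":0.2},{"translation":[-18,-74,-130],"angular":[0,0,0.54],"jaw":0.2},{"translation":[-28,-111,-130],"angular":[0,0,0.72],"jaw":0.2},{"translation":[-37,-148,-130],"angular":[0,0,0.9],"jaw":0.2},{"translation":[-46,-185,-130],"angular":[0,0,1.08],"jaw":0.2},{"translation":[-55,-221,-130],"angular":[0,0,1.26],"jaw":0.2}]'; cat > k3.py <<'E'
from h import *
go([480.5,-129,-36+11+6+30],frame(.055))
E
python3 k3.py
```

```text
t: 36.55
ee_pos: [479.3, -130.5, 99.6]
orientation: [2.022, 2.404, 0.002]
ft_force: [-0.1, 0.2, -0.8]
width: 24.4
grasp_force: 30.0
pos [ 479.29 -130.49   99.63] t 36.55 w 24.4 g 30.0 q [-0.29  0.37  1.97  0.    0.8  -0.46] F [-0.12  0.24 -0.81]
translation [1.2, 1.4, 88.6] angular [0.001, -0.0, 0.117]
```

```bash
python3 -m creep '[{"translation":[1.2,1.4,15],"angular":[0,0,0.117],"jaw":0.2},{"translation":[1.2,1.4,35],"angular":[0,0,0.117],"jaw":0.2},{"translation":[1.2,1.4,50],"angular":[0,0,0.117],"jaw":0.2},{"translation":[1.2,1.4,60],"angular":[0,0,0.117],"jaw":0.2},{"translation":[1.2,1.4,64],"angular":[0,0,0.117],"jaw":0.2},{"translation":[1.2,1.4,64],"angular":[0,0,0.117],"jaw":0.2},{"translation":[1.2,1.4,64],"angular":[0,0,0.117],"jaw":0.2},{"translation":[1.2,1.4,64],"angular":[0,0,0.117],"jaw":0.2}]'; cat >> k3.py <<'E'
import sys
s=ctrl.get_image("side")[:,:,::-1].copy();cv2.imwrite(f"pics/side{sys.argv[1]}.png",s)
hsv=cv2.cvtColor(s,cv2.COLOR_BGR2HSV);m=cv2.inRange(hsv,(20,120,60),(33,255,255));m[:250]=0;m[:,:230]=0;m[400:]=0;m[:,345:]=0
ys,xs=np.nonzero(m);print("yellow",len(xs),xs.min(),xs.max(),ys.min(),ys.max())
i=ys.argmin();j=ys.argmax();ht=ctrl.get_obs()["ee_pos"][2]+36-6+8.5;print("z",ht)
for nm,k in(("butt(+y)",i),("blade end",j)): print(nm,(xs[k],ys[k]),tri([xs[k],ys[k]],None,ht)[0])
for r in range(ys.min()-2,ys.max()+22,1):
    print(r,"".join('y' if m[r,c] else 'f' if int(s[r,c,2])>int(s[r,c,1])+15 and s[r,c,2]<110 else 'k' if s[r,c].sum()<150 else '#' if s[r,c].sum()<330 else '+' if s[r,c].sum()<480 else '.' for c in range(240,320)))
E
python3 k3.py 13
```

```text
t: 37.55
ee_pos: [481.0, -127.9, 36.0]
orientation: [2.152, 2.288, 0.002]
ft_force: [-0.8, -0.2, -0.3]
width: 24.8
grasp_force: 30.0
pos [ 481.03 -127.85   35.97] t 37.55 w 24.8 g 30.0 q [-0.28  0.48  2.    0.    0.66 -0.35] F [-0.8  -0.16 -0.3 ]
translation [-1.1, -0.6, 25.0] angular [0.002, -0.0, 0.006]
yellow 374 261 336 275 328
z 74.39359975072225
butt(+y) (np.int64(285), np.int64(275)) [457.7  -39.34  74.39]
blade end (np.int64(276), np.int64(328)) [ 489.65 -186.46   74.39]
273 kkkkkkkkkkkkk####kfffffffffffkkkkkkkkkkkkkkkkkkkkkkkkkkkkkkkkkkkkkkkkkkkk#k#kkk#
274 kkkkkkkkkkkk######fffffffffffffffkkkkkkkkkkkfkkkkkkkkkkkkkkkkkkkkkkkkk#k#k#####k
275 k+#kkkkkkkkk#####kfffffffffffkkffffffffffffffykkkkkkyyyyykkkkkkkkkkk#k########kk
276 k++##kkkkkkkkkkkkkfffffffffffffffffffffffffffykkkkkf#yfyyyyky###kkkk##k#####kk#k
277 k##kkkkkkkkkkkkkkkfffffffffffffffffffffffffffkkkkkk#yyyyyfyy###k+###kkk#kk#k#kkk
278 #kkk###kkkkkkkkkkkfffffffffffffffk#kfffffffffkkkkkkkkkkkyfyf#######kkkk###k#####
279 kk#kkk##kkkkkkkkkkkkffffffffffffff#kfffffffffkkkkkkkkkkkkkkykkkk##kk#k#kk##kkk##
280 kkkkk##kkkkkkkkkk
[... 5228 characters left out ...]
....................
342 ............########kkkkkk+.+#..+kkkkkkkkkkkkkkkkkkk............................
343 ...........+#######kkkkkkk+.++..+kkkkkkkkkkkkkkkkkk#............................
344 ...........+#######kkkkkk#++#..+#kkkkkkkkkkkkkkkkkk+............................
345 ...........#######kkkkkkk+.#+..+kkkkkkkkkkkkkkkkkkk.............................
346 ..........+#######kkkkkkk+.++..#kkkkkkkkkkkkkkkkkk#.............................
347 ..........########kkkkkk#+....+kkkkkkkkkkkkkkkkkkk+.............................
348 .........+#######kkkkkkk+.....+kkkkkkkkkkkkkkkkkkk..............................
349 .........+#######kkkkkkk+....+#kkkkkkkkkkkkkkkkkk#..............................
```

```bash
python3 -m creep '[{"translation":[-1,-0.5,10],"angular":[0,0,0],"jaw":0.2},{"translation":[-1,-0.5,22],"angular":[0,0,0],"jaw":0.2},{"translation":[-1,-0.5,34],"angular":[0,0,0],"jaw":0.2},{"translation":[-1,-0.5,44],"angular":[0,0,0],"jaw":0.2},{"translation":[-1,-0.5,49],"angular":[0,0,0],"jaw":0.2},{"translation":[-1,-0.5,51],"angular":[0,0,0],"jaw":0.2},{"translation":[-1,-0.5,51],"angular":[0,0,0],"jaw":0.2},{"translation":[-1,-0.5,51],"angular":[0,0,0],"jaw":0.2}]'
```

```text
t: 38.6
ee_pos: [480.6, -128.8, -15.1]
orientation: [2.152, 2.288, 0.002]
ft_force: [-0.8, -1.1, -0.2]
width: 24.4
grasp_force: 30.0
```

```bash
python3 -m creep '[{"translation":[0,0,1],"angular":[0,0,0],"jaw":0.2},{"translation":[0,0,2],"angular":[0,0,0],"jaw":0.2},{"translation":[0,0,3],"angular":[0,0,0],"jaw":0.2},{"translation":[0,0,3.5],"angular":[0,0,0],"jaw":0.2},{"translation":[0,0,4],"angular":[0,0,0],"jaw":0.2},{"translation":[0,0,4.3],"angular":[0,0,0],"jaw":0.2},{"translation":[0,0,4.3],"angular":[0,0,0],"jaw":0.2},{"translation":[0,0,4.3],"angular":[0,0,0],"jaw":0.2}]'
```

```text
t: 39.6
ee_pos: [480.7, -128.7, -19.2]
orientation: [2.152, 2.288, 0.002]
ft_force: [-0.3, 1.3, 7.3]
width: 24.7
grasp_force: 30.0
```

```bash
python3 -m creep '[{"translation":[0,0,0],"angular":[0,0,0],"jaw":0.3},{"translation":[0,0,0],"angular":[0,0,0],"jaw":0.34},{"translation":[0,0,0],"angular":[0,0,0],"jaw":0.35},{"translation":[0,0,-8],"angular":[0,0,0],"jaw":0.35},{"translation":[0,0,-25],"angular":[0,0,0],"jaw":0.35},{"translation":[0,0,-55],"angular":[0,0,0],"jaw":0.35},{"translation":[0,0,-100],"angular":[0,0,0],"jaw":0.35},{"translation":[0,0,-140],"angular":[0,0,0],"jaw":0.35}]'; python3 - <<'E'
from h import *
s=ctrl.get_image("side")[:,:,::-1].copy();t=ctrl.get_image("top")[:,:,::-1].copy();cv2.imwrite("pics/side14.png",s);cv2.imwrite("pics/top14.png",t)
print([(d["rect"],d["score"]) for d in ctrl.look_for("side","peeler")[:1]])
hsv=cv2.cvtColor(s,cv2.COLOR_BGR2HSV);m=cv2.inRange(hsv,(20,120,60),(33,255,255));m[:285]=0;m[:,:230]=0;m[400:]=0;m[:,300:]=0
ys,xs=np.nonzero(m);print(len(xs),xs.min(),xs.max(),ys.min(),ys.max());i,j=ys.argmin(),ys.argmax()
for k in(i,j):print(tri([xs[k],ys[k]],None,20)[0])
# push pose: closed fingers in front of drawer front centre, real tip 25 above worktop
c0=np.array([602.4,-160.2,0]);f=lambda x,y:(Rz(.055)@[x,y,0]+c0)[:2]
print("front centre approx",f(-161,0));go([*f(-210,0),60],frame(.055+np.pi/2))
E
```

```text
t: 40.6
ee_pos: [480.3, -128.9, 122.9]
orientation: [2.151, 2.287, 0.003]
ft_force: [0.8, -0.4, 0.4]
width: 30.3
grasp_force: 0.0
[([268.9, 307.3, 289.8, 361.4], 0.68)]
360 272 290 305 341
[466.12 -88.6   20.  ]
[ 487.66 -187.81   20.  ]
front centre approx [ 441.64 -169.05]
pos [ 481.97 -129.38  123.28] t 40.75 w 30.3 g 0.0 q [-0.29  0.33  1.96  0.    0.85 -0.35] F [0.01 0.47 0.02]
translation [-36.7, -92.1, 62.7] angular [0.004, 0.006, -1.565]
```

```bash
python3 -m creep '[{"translation":[-7,-15,0],"angular":[0,0,0.187],"jaw":0},{"translation":[-15,-30,0],"angular":[0,0,0.374],"jaw":0},{"translation":[-22,-45,0],"angular":[0,0,0.56],"jaw":0},{"translation":[-30,-60,0],"angular":[0,0,0.747],"jaw":0},{"translation":[-37,-72.5,0],"angular":[0,0,0.934],"jaw":0},{"translation":[-37,-72.5,20],"angular":[0,0,1.12],"jaw":0},{"translation":[-37,-72.5,45],"angular":[0,0,1.308],"jaw":0},{"translation":[-37,-72.5,70],"angular":[0,0,1.495],"jaw":0}]'; cat > k4.py <<'E'
from h import *
c0=np.array([602.4,-160.2,0]);f=lambda x,y:(Rz(.055)@[x,y,0]+c0)[:2]
M=frame(.055-np.pi/2)
go([*f(-191,0),-21],M)
E
python3 k4.py
```

```text
t: 41.75
ee_pos: [409.4, -169.9, 49.0]
orientation: [-3.134, -0.205, 0.0]
ft_force: [0.2, 0.1, 0.1]
width: 0.6
grasp_force: 0.0
pos [ 409.35 -169.9    48.98] t 41.75 w 0.6 g 0.0 q [-0.42  0.4   2.11  0.    0.63  1.02] F [0.23 0.08 0.09]
translation [2.2, 1.2, 70.0] angular [-0.001, 0.0, 0.076]
```

```bash
python3 -m creep '[{"translation":[0,1,20],"angular":[0,0,0.076],"jaw":0},{"translation":[0,1,45],"angular":[0,0,0.076],"jaw":0},{"translation":[0,1,65],"angular":[0,0,0.076],"jaw":0},{"translation":[0,1,70],"angular":[0,0,0.076],"jaw":0},{"translation":[6,1,70],"angular":[0,0,0.076],"jaw":0},{"translation":[12,1,70],"angular":[0,0,0.076],"jaw":0},{"translation":[18,1,70],"angular":[0,0,0.076],"jaw":0},{"translation":[24,1,70],"angular":[0,0,0.076],"jaw":0}]'; python3 k4.py
```

```text
t: 42.75
ee_pos: [434.6, -167.8, -19.4]
orientation: [-3.14, -0.096, -0.002]
ft_force: [-2.0, -1.1, 0.3]
width: 0.7
grasp_force: 0.8
pos [ 434.62 -167.85  -19.43] t 42.75 w 0.7 g 0.8 q [-0.39  0.56  2.08  0.    0.5   1.11] F [-1.96 -1.07  0.31]
translation [-23.1, 1.4, 1.5] angular [-0.0, -0.001, 0.006]
```

```bash
python3 -m creep '[{"translation":[5,0,0],"angular":[0,0,0],"jaw":0},{"translation":[13,0,0],"angular":[0,0,0],"jaw":0},{"translation":[22,0,0],"angular":[0,0,0],"jaw":0},{"translation":[31,0,0],"angular":[0,0,0],"jaw":0},{"translation":[40,0,0],"angular":[0,0,0],"jaw":0},{"translation":[48,0,0],"angular":[0,0,0],"jaw":0},{"translation":[55,0,0],"angular":[0,0,0],"jaw":0},{"translation":[60,0,0],"angular":[0,0,0],"jaw":0}]'; python3 k4.py
```

```text
t: 43.75
ee_pos: [494.4, -164.2, -19.9]
orientation: [-3.14, -0.096, -0.001]
ft_force: [-3.3, -1.7, 1.1]
width: 0.3
grasp_force: 1.5
pos [ 494.37 -164.24  -19.85] t 43.75 w 0.3 g 1.5 q [-0.34  0.61  1.96  0.    0.58  1.16] F [-3.32 -1.7   1.15]
translation [-82.9, 1.4, 1.1] angular [-0.0, -0.001, 0.006]
```

```bash
python3 -m creep '[{"translation":[5,0,0],"angular":[0,0,0],"jaw":0},{"translation":[10,0,0],"angular":[0,0,0],"jaw":0},{"translation":[15,0,0],"angular":[0,0,0],"jaw":0},{"translation":[19,0,0],"angular":[0,0,0],"jaw":0},{"translation":[22,0,0],"angular":[0,0,0],"jaw":0},{"translation":[24,0,0],"angular":[0,0,0],"jaw":0},{"translation":[26,0,0],"angular":[0,0,0],"jaw":0},{"translation":[28,0,0],"angular":[0,0,0],"jaw":0}]'; python3 k4.py
```

```text
t: 44.75
ee_pos: [518.6, -162.5, -19.8]
orientation: [-3.139, -0.096, 0.008]
ft_force: [-18.7, -9.8, 14.5]
width: 0.4
grasp_force: 9.6
pos [ 518.6  -162.51  -19.83] t 44.75 w 0.4 g 9.6 q [-0.33  0.63  1.9  -0.    0.61  1.18] F [-18.65  -9.76  14.49]
translation [-107.2, 1.6, 1.7] angular [-0.002, 0.005, 0.006]
```

```bash
python3 -m creep '[{"translation":[0.5,0,0],"angular":[0,0,0],"jaw":0},{"translation":[1,0,0],"angular":[0,0,0],"jaw":0},{"translation":[1,0,0],"angular":[0,0,0],"jaw":0},{"translation":[1,0,0],"angular":[0,0,0],"jaw":0},{"translation":[-4,0,0],"angular":[0,0,0],"jaw":0},{"translation":[-10,0,0],"angular":[0,0,0],"jaw":0},{"translation":[-25,0,0],"angular":[0,0,0],"jaw":0},{"translation":[-50,0,0],"angular":[0,0,0],"jaw":0}]'; python3 - <<'E'
from h import *
s=ctrl.get_image("side")[:,:,::-1].copy();cv2.imwrite("pics/side15.png",s)
a=cv2.imread("pics/side0.png")
print(ctrl.get_obs()["ft_force"],ctrl.look_for("side","drawer_front")[:1])
d=cv2.absdiff(s,a).sum(2)
for r in(310,325,340,355): print(r,"now",*s[r,268:302,1],"\n   ini",*a[r,268:302,1])
for k,lo,hi in(("red",(0,180,80),(8,255,255)),("blue",(105,100,40),(128,255,255)),("green",(50,100,30),(85,255,255))):
    print(k,cen(s,(312,155,345,200),lo,hi)[:2],cen(a,(312,155,345,200),lo,hi)[:2])
E
```

```text
t: 45.75
ee_pos: [472.4, -165.6, -19.6]
orientation: [3.14, 0.097, 0.004]
ft_force: [-0.6, 0.4, -0.9]
width: 0.4
grasp_force: 0.0
[-3.01  0.74 -0.77] [{'rect': [282.8, 294.7, 309.7, 379.0], 'score': 0.52}]
310 now 32 24 19 31 11 17 26 28 35 23 19 20 73 82 78 44 18 17 4 83 114 117 106 112 106 109 113 105 86 217 228 227 210 112 
   ini 216 219 218 217 219 218 219 218 219 220 221 221 217 218 216 221 218 218 218 215 216 218 218 218 219 221 219 220 220 221 218 222 203 201
325 now 28 21 41 53 51 34 28 29 93 102 57 84 79 51 85 108 114 109 114 110 109 114 109 111 107 111 113 88 200 172 192 179 173 178 
   ini 219 221 218 220 219 217 221 217 220 221 220 223 218 218 220 219 220 222 219 217 219 218 220 218 221 219 228 141 189 170 193 180 178 176
340 now 26 21 24 28 20 29 6 72 108 114 112 111 109 109 110 107 108 98 135 217 231 225 185 195 171 190 182 176 173 178 178 180 175 175 
   ini 218 220 221 221 220 221 217 216 219 218 220 222 220 221 221 220 219 218 218 216 220 223 186 191 170 188 178 175 177 177 177 176 176 176
355 now 102 105 96 101 105 111 109 111 109 109 97 197 232 221 221 223 208 177 190 176 185 181 180 177 176 172 174 176 177 173 171 180 178 175 
   ini 219 219 221 220 219 221 220 220 221 217 222 220 219 219 220 219 208 183 190 179 181 179 179 174 174 179 178 176 172 179 174 172 177 176
red (array([328.15, 164.06]), 111) (array([328.59, 164.06]), 120)
blue (array([327.34, 174.8 ]), 123) (array([327.34, 174.8 ]), 123)
green (array([325.61, 186.  ]), 140) (array([325.61, 186.  ]), 140)
```

```bash
python3 -m creep '[{"translation":[-10,0,-10],"angular":[0,0,0],"jaw":0},{"translation":[-20,0,-30],"angular":[0,0,0],"jaw":0},{"translation":[-20,0,-60],"angular":[0,0,0],"jaw":0},{"translation":[-20,0,-80],"angular":[0,0,0],"jaw":0},{"translation":[-20,0,-80],"angular":[0,0,0],"jaw":0},{"translation":[-20,0,-80],"angular":[0,0,0],"jaw":0},{"translation":[-20,0,-80],"angular":[0,0,0],"jaw":0},{"translation":[-20,0,-80],"angular":[0,0,0],"jaw":0}]'; python3 - <<'E'
from h import *
s=ctrl.get_image("side");a=cv2.imread("pics/side0.png")[:,:,::-1]
for r in(310,325,340,355): print(r,abs(s[r,280:320].astype(int)-a[r,280:320]).max())
print(ctrl.close_job())
E
```

```text
t: 46.85
ee_pos: [451.5, -166.6, 59.5]
orientation: [-3.139, -0.096, 0.001]
ft_force: [0.0, 0.4, -0.2]
width: 0.3
grasp_force: 0.0
310 130
325 124
340 7
355 11
the job is handed in; nothing more can be done
None
```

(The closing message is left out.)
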